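# Grip a carton in the taping bed with the inner knob

### The arm

A 6-joint arm with a two-finger parallel gripper is mounted at the origin on the work surface. World frame = base frame: x ahead of the robot, y to its left, z up, the work surface at z = 0. Lengths are in mm, angles in rad, forces in N, time in s.
With the tool pointing down it reaches from about 300 to 875 mm from the base axis. Payload 6.4 kg.
Tool frame: the origin (TCP) lies midway between the tips of the shut fingers; the grasp point (between the pads) lies 19 mm behind it; z points along the fingers, y is the direction in which the jaws open and shut (so a half turn about z gives the same grasp; the last joint's range is limited). The gripper opens to 85 mm and grips with 20 to 120 N. Pads are 22 mm wide; open, the fingers measure 114 mm over their backs; the gripper's body (76 mm by 85 mm) begins 54 mm behind the grasp point. The pads swing forward as they close: fully open they stand 13 mm farther back than shut.
Start: joints at [1.134, 0.181, 1.607, -0, 1.354, -0.206], TCP at [131.522, 559.771, 231.288] pointing down, gripper open.
Joint ranges: [-2.99, 2.99], [-0.89, 2.07], [0.3, 2.58], [-1.14, 4.28], [0, 2.63], [-3.12, 3.12]. Speed limits (rad/s): [2.57, 2.57, 3.01, 3.14, 3.14, 3.14].

### API

Orientations are given as [roll, pitch, yaw] about the fixed x, y, z axes, in that order (R = Rz(yaw) Ry(pitch) Rx(roll)).
In Python, from station import * gives the robot as it stands.
- The arm moves only by the shell command python3 -m jog 'ROWS' [FORCE]. ROWS is JSON, a list of rows, each a list of 3 entries, a list of its own where there are three numbers: the shift along the tool's x, y, z in mm, then the turn, a rotation vector about the tool's x, y, z in rad, then the closure, from -1 (fully open) to 1 (shut), so that 0 is half open. A call has 1 to 5 rows; each row shifts and turns the commanded pose from where the row before left it, along the tool's axes as they then stand; what a row does not reach is not made up. A row lasts 1/8 s, in which the tool goes at most 62.5 mm and 10.7 degrees, less where a joint would pass 70% of its speed; a pose out of reach is approached as far as the arm can. A call with a gripper value outside its range is refused whole. The fingers move at their own pace and stop on an object; FORCE is the grip in N (left out, the last holds). Time passes only in rows, so rows that do not move let the fingers close. It gives the time, the measured TCP pose, the force and the opening at its end, in the units of the state.
- state(): the state, without advancing time (a new reading comes with each control period).
- get_image(name): name is "scene" or "side" or "wrist"; returns a dict with "color" (480x640x3 uint8, red, green, blue), "fovy" (degrees; the focal length in pixels is half the picture's height over the tangent of half this angle, whatever the lens; pixels are square), "cx", "cy" (the principal point, pixels), "R" (3x3) and "t" (3): a world point X has camera coordinates R X + t. Camera axes: x right, y down, z forward; pixel columns grow to the right and rows downward; lengths in mm; the calibration is good to about 2 mm. A picture is of the moment at which its call begins. There is no depth.
- job_done(): hands the job in, once; it reports no verdict.
The state is a dict: "time": time; "qpos": joint angles; "qd": joint speeds; "tau": joint torques, N m; "tool_pos": TCP position; "tool_rot": TCP orientation; "wrist_force": force on the tool from outside, world axes, zero at the start; "ft_torque": the same for the moment, N m; "width": finger opening in mm.
Only numpy, scipy, OpenCV 4.12 (cv2) and the standard library are available. Lean on these libraries where they do the work, as an engineer would, in place of code of your own. Each camera call takes 0.05 s, during which the arm holds its last target.

### The job

Slide the packed carton along the steel bed until it sits against the end stop, then turn only the small inner knob clockwise so that the near rail comes in and holds the carton snug between the two rails, ready for taping: no play left, but gently, as the carton crushes easily. The far rail is already set: do not turn the outer ring under the knob, do not push the rails by hand, and leave the other things on the bench alone.

Things in the scene. Friction and masses are not known exactly. Their poses are not given: they have to be found in the camera images.
- bed: Taping bed fixed to the bench at a new place and yaw (within 0.25 rad) each time: grey base, flat steel deck 200 (x) by 330 (y) mm, its top 45 mm over the bench; on the robot side a grey gear head, 60 mm high. Origin on the bench under the deck; own x points across the rails, from gear head to far rail, own y along the rails to the end stop, z up. The knobs' upright axis is at x -135, y 0 mm.
- stop_face (a point): Middle of the working face of the end stop, 26 mm above the deck: a dark steel block on the deck, 56 mm wide, 52 mm high, between the rails at their +y end; the face is at y = +122.5 mm of the bed and looks to its -y.
- carton: Packed cardboard carton, flap seam lengthwise on top, 145 (y) by 72 mm high; width (x) 81 to 87 mm as its near side bulges more or less (far side 40.5 mm from the origin), 0.25 to 0.5 kg, loose on the deck, up to 2 degrees askew, 35 to 90 mm short of the stop. Origin: mid-length of its underside, axes as the bed's; y +50 mm of the bed at the stop. Pushed at mid-width 15 to 35 mm above the deck it slides at 1 to 4 N.
- near_rail: Near aluminium side rail with a black rubber facing towards the carton, 300 mm long (y), 18 mm thick in all, 43 mm high over the deck, on the gear-head side of the carton; slides only along the bed's x, driven through a rack by the inner knob, 10 mm per rad. Its rubber yields about 1 mm at 25 N. Origin on the inner (carton-side) face of the rubber, at deck height, mid-length.
- far_rail: Far aluminium side rail, bare, 300 by 12 by 43 mm, on the other side of the carton, driven by the outer ring, 2 mm per rad. Origin on its inner face, at deck height, mid-length. At the start the rails stand about 9 to 28 mm farther apart than the carton is wide.
- inner_knob (a joint): Angle of the inner knob, rad: grows clockwise seen from above and moves the near rail 10 mm per rad towards the carton. Dry friction about 0.06 N m: it stays where it is left, though the rail pushes it back while the squeeze is over about 6 N. Each newton of squeeze adds about 0.01 N m to the turning moment. It takes 0.9 to 2.8 rad; its own stop at 4.0 rad is not reached.
- knob_top (a point): Centre of the top of the inner knob: a black fluted round knob with a bright metal cap, 22 mm in diameter, standing 13 mm proud of the ring's top, upright axis.
- ring_mark (a point): White tick on top of the outer ring, 25 mm from the axis: the ring is a black knurled disc, 53 mm in diameter, coaxial with and directly under the knob, its top 13 mm below the knob's top. It turns easily on its own (0.05 N m), so that fingertips rubbing on it carry it along.
- tape_gun: Bystander: hand tape gun lying on its side, blue and orange, about 180 by 190 by 56 mm. Origin under its roll.
- tape_roll: Bystander: roll of tape lying flat, 100 mm in diameter, 48 mm high.
- marker: Bystander: marker pen, 130 mm long, 19 mm thick.
Not all that is in view belongs to the job. There is more than one size of the carton; the one meant has the size given above.

How it is judged (in metres and radians):
On the way, in this order (a step that is already met when the one before it is completed fails the run):
1. the carton has been slid against the end stop (y of carton in the frame of bed above 0.0475 m and linear speed of carton below 0.02 m/s), for 0.2 s.
2. the near rail bears on the carton and the carton on the far rail (contact force between near_rail and carton above 2 N and contact force between far_rail and carton above 1.5 N), for 0.2 s.
At the end, for the whole second after the job is handed in: The carton stands flat on the deck within 3.5 mm of the end stop, square to the rails, held between them with a force of at least 1 N on each side after the knob is let go, and the mark on the outer ring is within 3 mm of where it was (y of carton in the frame of bed above 0.0465 m and z of carton in the frame of bed below 0.048 m and angle between the y axis of carton and the y axis of bed, either way round below 0.015 rad and contact force between each of near_rail, far_rail and carton above 1 N and distance of ring_mark from where it was at the start of the episode below 0.003 m and linear speed of carton below 0.01 m/s); the robot touches nothing.
It fails at once if the outer ring was turned (its mark moved over 4 mm) (distance of ring_mark from where it was at the start of the episode above 0.004 m).
It fails at once if the carton was squeezed between the rails with over 20 N (contact force between near_rail and carton above 20 N).
It fails at once if the carton was pushed with over 20 N (contact force between the fingers and carton above 20 N).
It fails at once if a rail was pushed by hand with over 5 N (contact force between any of the fingers, the arm and near_rail above 5 N or contact force between any of the fingers, the arm and far_rail above 5 N).
It fails at once if a bystander was moved over 20 mm (distance of any of tape_gun, tape_roll, marker from where it was at the start of the episode above 0.02 m).
It also fails if it takes over 64 s, if anything falls off the work surface, if the arm or the gripper's body presses on something with over 40 N, if the wrist force passes 120 N, or if a joint passes its speed limit or range.

## Working session

There is one attempt and no reset: what is moved stays moved. The work goes in short steps, Python scripts to look and compute and a shell command to move; the robot and the scene stay as the last step left them, time stands still between calls to the robot, and variables do not carry over. Pictures are saved under pics/ and viewed, and the job is handed in when it is done.

```bash
ls; mkdir -p pics; python3 - <<'E'
from station import *
import cv2
print(state())
for n in ["scene","side","wrist"]:
    im=get_image(n); cv2.imwrite(f"pics/{n}0.png",im["color"][:,:,::-1]); print(n,im["fovy"],im["cx"],im["cy"],im["R"],im["t"])
E
```

```text
pics
{'time': 0.0, 'qpos': array([ 1.13369899e+00,  1.81540614e-01,  1.60801684e+00, -2.05361118e-05,
        1.35381415e+00, -2.06300878e-01]), 'qd': array([-0.00026515, -0.00215854,  0.00088639, -0.00354844, -0.00133719,
       -0.00066595]), 'tau': array([ 7.63193402e-04, -4.44862640e+01, -3.51348317e+01,  8.31803703e-06,
        8.86274676e-03, -6.24953401e-06]), 'tool_pos': array([131.27937742, 559.23511772, 230.38013739]), 'tool_rot': array([-3.13984732e+00, -3.44779335e-04,  2.91080033e+00]), 'wrist_force': array([-1.22715385,  0.26693107, -0.07267222]), 'ft_torque': array([ 0.03651014,  0.01695872, -0.07484394]), 'width': 85.46579338351835}
scene 57.713875735253026 314.95725134782157 231.26585263542628 [[-0.89576341  0.44421956  0.01664033]
 [ 0.36181838  0.75032736 -0.55325972]
 [-0.25825448 -0.48956903 -0.83284259]] [ 501.06886712 -156.13561915 1371.16427031]
side 56.71387157970977 320.7399351371122 240.71223604697363 [[-0.93727744 -0.3484502   0.00966748]
 [-0.196179    0.50436087 -0.84091255]
 [ 0.28814024 -0.79006491 -0.54108468]] [520.85746967 167.74578054 887.08272962]
wrist 62.822260981477 320.2277242109524 236.6296061363695 [[ 0.22849931  0.97354259 -0.00170065]
 [ 0.93469683 -0.21889265  0.28004972]
 [ 0.27226807 -0.06558075 -0.95998399]] [-573.23171447  -36.54143461  380.39738724]
```

View pics/scene0.png

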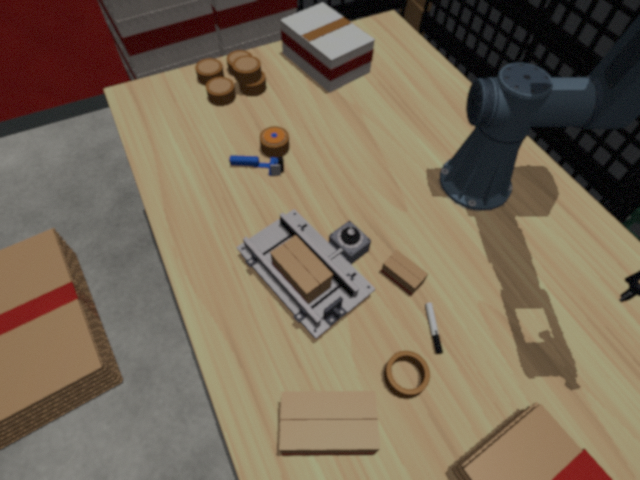

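View pics/side0.png

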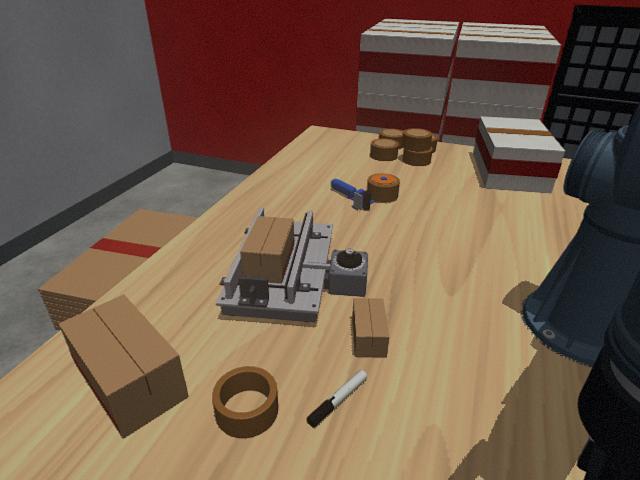

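View pics/wrist0.png

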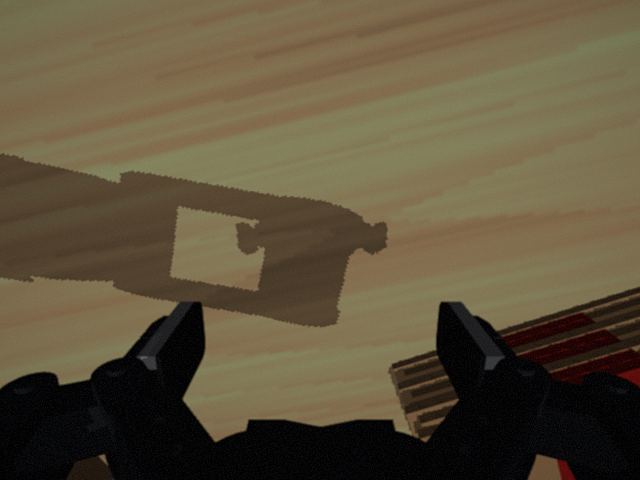

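```bash
cat > h.py <<'E'
import numpy as np, cv2
def K(im):
    f=im["color"].shape[0]/2/np.tan(np.radians(im["fovy"]/2)); return f
def ray(im,u,v):
    f=K(im); d=np.array([(u-im["cx"])/f,(v-im["cy"])/f,1.]); R=np.array(im["R"]);t=np.array(im["t"])
    return -R.T@t, R.T@d
def atz(im,u,v,z):
    c,d=ray(im,u,v); return c+d*(z-c[2])/d[2]
def proj(im,X):
    p=np.array(im["R"])@np.array(X,float)+np.array(im["t"]); return K(im)*p[:2]/p[2]+[im["cx"],im["cy"]]
def tri(obs):
    A=np.zeros((3,3));b=np.zeros(3)
    for im,u,v in obs:
        c,d=ray(im,u,v); d/=np.linalg.norm(d); P=np.eye(3)-np.outer(d,d); A+=P;b+=P@c
    return np.linalg.solve(A,b)
def crop(im,x0,y0,x1,y1,s,fn):
    c=im["color"][y0:y1,x0:x1,::-1]; cv2.imwrite(fn,cv2.resize(c,None,fx=s,fy=s,interpolation=cv2.INTER_CUBIC))
E
python3 - <<'E'
from station import *
from h import *
import pickle
ims={n:get_image(n) for n in["scene","side"]}
pickle.dump(ims,open("ims0.pkl","wb"))
crop(ims["scene"],230,205,380,345,5,"pics/c_scene.png")
crop(ims["side"],215,200,375,330,5,"pics/c_side.png")
E
```

```text
(no output)
```

View pics/c_scene.png

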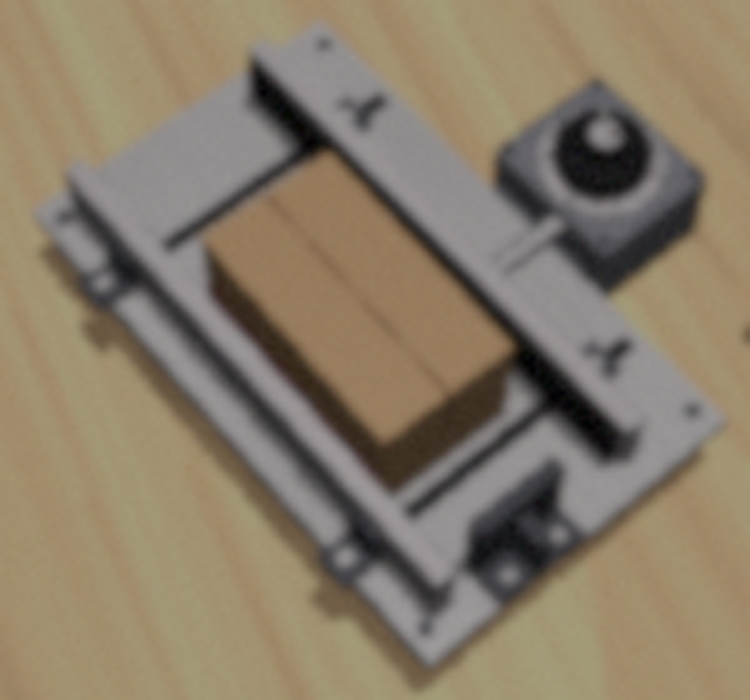

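View pics/c_side.png

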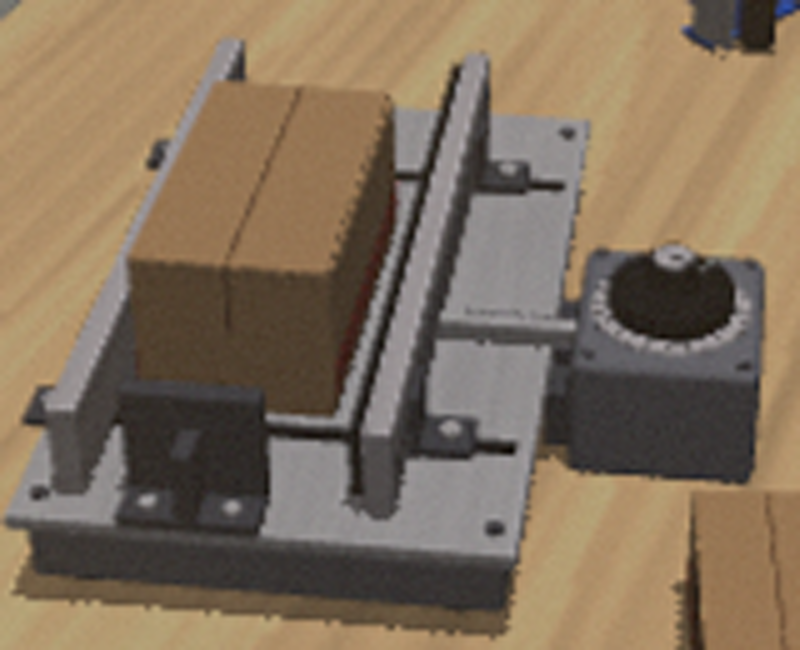

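```bash
cat > fit.py <<'E'
from h import *; import pickle
from scipy.optimize import least_squares
ims=pickle.load(open("ims0.pkl","rb")); S,D=ims["scene"],ims["side"]
sc=lambda a,b:(S,a/5+230,b/5+205); sd=lambda a,b:(D,a/5+215,b/5+200)
C={"nf":(100,-165,45),"nn":(-100,-165,45),"pn":(-100,165,45),"pf":(100,165,45)}
obs=[(sc(35,213),C["nf"]),(sc(325,20),C["nn"]),(sc(722,420),C["pn"]),(sc(430,662),C["pf"]),
 (sd(8,520),C["pf"]),(sd(515,555),C["pn"]),(sd(588,122),C["nn"])]
def B(p,X):
    c,s=np.cos(p[2]),np.sin(p[2]); return np.array([p[0]+c*X[0]-s*X[1],p[1]+s*X[0]+c*X[1],X[2]])
E
python3 - <<'E'
from fit import *
for (im,u,v),X in obs: print(X,atz(im,u,v,45).round(1))
r=least_squares(lambda p:np.concatenate([atz(im,u,v,X[2])[:2]-B(p,X)[:2] for (im,u,v),X in obs]),[500,0,0])
print(r.x, r.fun.round(1))
ks=sc(604,132);kd=sd(676,257)
print("knob",tri([ks,kd]),B(r.x,(-135,0,0)))
# carton top corners z=117
p=r.x
def inv(X): 
    c,s=np.cos(p[2]),np.sin(p[2]); d=X[:2]-p[:2]; return np.array([c*d[0]+s*d[1],-s*d[0]+c*d[1]])
for q in [sc(205,245),sc(325,150),sc(518,350),sc(383,445),sd(215,85),sd(392,95),sd(330,272),sd(130,262)]: print("carton top",inv(atz(*q,117)).round(1))
for q in [sc(78,165),sc(453,590),sc(265,45),sc(632,432),sd(220,42),sd(75,405),sd(50,405),sd(240,42),sd(395,435),sd(365,435),sd(465,60),sd(488,60)]: print("rail top",inv(atz(*q,88)).round(1))
E
```

```text
(100, -165, 45) [760.7 -67.1  45. ]
(-100, -165, 45) [ 566.1 -116.5   45. ]
(-100, 165, 45) [490.7 200.5  45. ]
(100, 165, 45) [681.1 249.3  45. ]
(100, 165, 45) [678.6 249.4  45. ]
(-100, 165, 45) [488.2 197.8  45. ]
(-100, -165, 45) [ 568.2 -118.    45. ]
[6.24429897e+02 6.57085844e+01 2.47467609e-01] [-1.1  2.7 -1.8  2.3  3.7 -0.7  0.1 -0.9 -2.3 -0.7  1.1 -3.4  0.3  0.8]
knob [475.09371899  41.72198982  85.99622116] [493.5425588   32.64040143   0.        ]
carton top [ 64.1 -50.7]
carton top [-16.8 -56.1]
carton top [-15.5  92.6]
carton top [66.3 89.2]
carton top [ 61.6 -54.7]
carton top [-19.  -55.7]
carton top [-17.   85.5]
carton top [63.  88.3]
rail top [  76.4 -146.6]
rail top [ 80.  156.1]
rail top [ -46.2 -144.8]
rail top [-39.4 151.2]
rail top [  82.2 -146.4]
rail top [ 72.3 144.7]
rail top [ 81.8 145.8]
rail top [  72.4 -147.6]
rail top [-52.3 148. ]
rail top [-41.1 149.4]
rail top [ -40.1 -143.5]
rail top [ -51.2 -144.9]
```

```bash
python3 - <<'E'
from fit import *
p=[624.43,65.71,.2475]
def inv(X): 
    c,s=np.cos(p[2]),np.sin(p[2]); d=X[:2]-p[:2]; return np.array([c*d[0]+s*d[1],-s*d[0]+c*d[1]])
for q in [sc(604,132),sd(676,257)]:
    print("knob",[ (z,inv(atz(*q,z)).round(1)) for z in (86,95,105)])
for n,q in dict(shaft=sc(500,265),shaft2=sc(560,228),sh=sd(440,328),sh2=sd(575,328)).items(): print(n,inv(atz(*q,55)).round(1))
for n,q in dict(h1=sc(598,80),h2=sc(705,183),h3=sc(607,245),h4=sc(498,155),a=sd(590,250),b=sd(762,262),c=sd(755,380),d=sd(570,365)).items(): print(n,inv(atz(*q,60)).round(1))
for n,q in dict(st=sc(470,535),st2=sc(557,465),a=sd(122,385),b=sd(265,390)).items(): print(n,inv(atz(*q,97)).round(1))
for X in [(-135,0,98),(0,122.5,71),(-100,0,45)]:
    for im,o in((S,(230,205)),(D,(215,200))): print(X,((proj(im,B(p,X))-o)*5).round(0))
E
```

```text
knob [(86, array([-149.7,   13.9])), (95, array([-145. ,   17.8])), (105, array([-139.8,   22.1]))]
knob [(86, array([-151.3,   12.2])), (95, array([-151.6,   25.6])), (105, array([-151.9,   40.4]))]
shaft [-66.3  26.7]
shaft2 [-105.9   30.3]
sh [-52.6  33. ]
sh2 [-110.1   25.9]
h1 [-184.4  -24.7]
h2 [-182.4   61.6]
h3 [-115.5   55.9]
h4 [-109.   -23.2]
a [-111.9  -27.2]
b [-188.7  -27. ]
c [-187.6   60.1]
d [-110.9   59.1]
st [ 58.7 143.3]
st2 [  3.6 143.2]
a [ 53.9 141.6]
b [ -0.9 138.1]
(-135, 0, 98) [567. 117.]
(-135, 0, 98) [641. 215.]
(0, 122.5, 71) [530. 454.]
(0, 122.5, 71) [275. 418.]
(-100, 0, 45) [513. 207.]
(-100, 0, 45) [557. 310.]
```

The bed is the only rail fixture: scene about (305,275), side about (285,270). These cartons could be confused with the one I want (scene pixels):
- Loose big carton at (328,422).
- Small carton at (404,271).
- White/red box at (327,45).
- Carton on the deck at (302,267). I chose this one: its top measures about 81x144 mm, which matches the description.

The knob with the bright cap is at scene (351,231). It triangulates to z = 86, which equals 60+13+13.

Next I turn the tool so its x lies along the bed's y.

```bash
python3 -m jog '[[[0,0,0],[0,0,0.18],0],[[0,0,0],[0,0,0.18],0],[[0,0,0],[0,0,0.18],0],[[0,0,0],[0,0,0.18],0],[[0,0,0],[0,0,0.18],0]]' 40; python3 -m jog '[[[0,0,0],[0,0,0.18],0],[[0,0,0],[0,0,0.013],0]]'
```

```text
time: 0.88
tool_pos: [131.4, 559.7, 231.1]
tool_rot: [-3.141, 0.0, 2.005]
wrist_force: [0.2, -0.0, 0.5]
width: 42.6
time: 1.12
tool_pos: [131.5, 559.7, 231.1]
tool_rot: [-3.141, 0.0, 1.819]
wrist_force: [0.6, -0.0, 0.5]
width: 42.5
```

```bash
for i in 1; do python3 -m jog '[[[-42,24,0],[0,0,0],0],[[-42,24,0],[0,0,0],0],[[-42,24,0],[0,0,0],0],[[-42,24,0],[0,0,0],0],[[-42,24,0],[0,0,0],0]]'; python3 -m jog '[[[-42,24,0],[0,0,0],0],[[-42,24,0],[0,0,0],0],[[-42,24,0],[0,0,0],0],[[-42,24,0],[0,0,0],0],[[-42,24,0],[0,0,0],0]]'; python3 -m jog '[[[-42,24,0],[0,0,0],0],[[-42,24,0],[0,0,0],0],[[-42,24,0],[0,0,0],0],[[-42,24,0],[0,0,0],0],[[0,0,0],[0,0,0],0]]';  done
python3 - <<'E'
from station import *
from h import *
im=get_image("wrist"); cv2.imwrite("pics/w1.png",im["color"][:,:,::-1])
import pickle; pickle.dump((im,state()),open("w1.pkl","wb"))
s=state();print(s["qpos"].round(3),s["tool_pos"].round(1)); print("tcp px",proj(im,s["tool_pos"]))
E
```

```text
time: 1.75
tool_pos: [300.1, 384.3, 231.5]
tool_rot: [3.141, -0.0, 1.822]
wrist_force: [0.4, 0.1, 0.3]
width: 43.2
time: 2.38
tool_pos: [467.9, 209.9, 231.4]
tool_rot: [3.141, -0.0, 1.822]
wrist_force: [-0.2, 0.9, -0.2]
width: 42.4
time: 3.0
tool_pos: [602.7, 68.9, 230.8]
tool_rot: [-3.142, 0.001, 1.817]
wrist_force: [-0.2, 0.1, 0.3]
width: 42.6
[-0.079  0.249  1.527  0.     1.367 -0.327] [601.5  70.5 230.7]
tcp px [319.93311056 300.30863233]
```

View pics/w1.png

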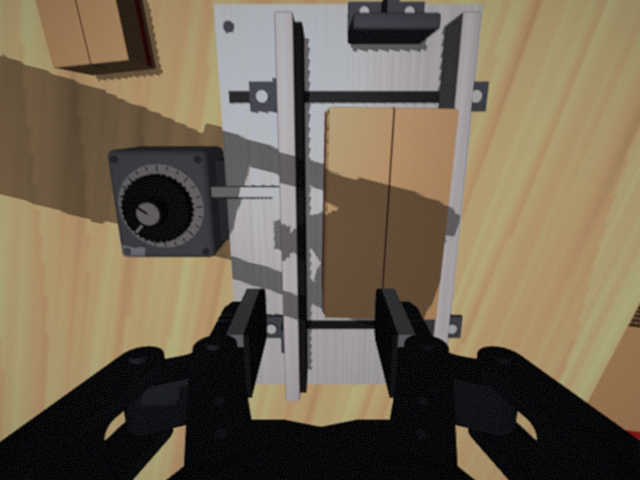

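```bash
python3 - <<'E'
from fit import *
im,s=pickle.load(open("w1.pkl","rb"))
crop(im,90,130,300,270,3.8,"pics/w1k.png"); crop(im,260,90,500,340,2.4,"pics/w1c.png")
W=lambda u,v:(im,u,v)
p=[606,74.8,.247]
def inv(X): 
    c,s=np.cos(p[2]),np.sin(p[2]); d=X[:2]-p[:2]; return np.array([c*d[0]+s*d[1],-s*d[0]+c*d[1]])
k=tri([sc(604,132),sd(676,257),W(147,213)]);print("knob tri",k,inv(k))
print("wrist knob", atz(im,147,213,86), "ring", atz(im,158,208,73), "head", np.mean([atz(im,*q,60) for q in[(108,150),(222,148),(225,254),(124,257)]],0),[inv(atz(im,*q,60)) for q in[(108,150),(222,148),(225,254),(124,257)]])
for n,u,v,z in [("c",323,317,117),("c",326,107,117),("c",459,110,117),("stop top",350,40,97),("stop",438,36,97),("stoptop",350,15,97),("deck",215,4,45),("deck",481,5,45),("near in",296,14,88),("near in",302,395,88),("far in",463,14,88),("far in",433,335,88)]: print(n,inv(atz(im,u,v,z)).round(1))
E
```

```text
knob tri [474.96995914  41.63056403  86.04157668] [-1.35163113e+02 -1.26416940e-01]
wrist knob [474.66380436  41.42419031  86.        ] ring [477.55881884  43.22527189  73.        ] head [481.92363243  44.60345397  60.        ] [array([-171.53137295,   44.36564942]), array([-82.09393565,  45.88903892]), array([-85.71092002, -41.68242468]), array([-171.43825834,  -44.34786162])]
c [ -3.2 -70.6]
c [-1.6 74.4]
c [81.4 72.7]
stop top [ 13.9 116. ]
stop [ 70.2 118.3]
stoptop [ 13.6 130.4]
deck [-83.6 149.8]
deck [114.7 149.1]
near in [-21. 133.]
near in [ -20.9 -160.4]
far in [ 87.9 133. ]
far in [  87.3 -102.3]
```

View pics/w1k.png

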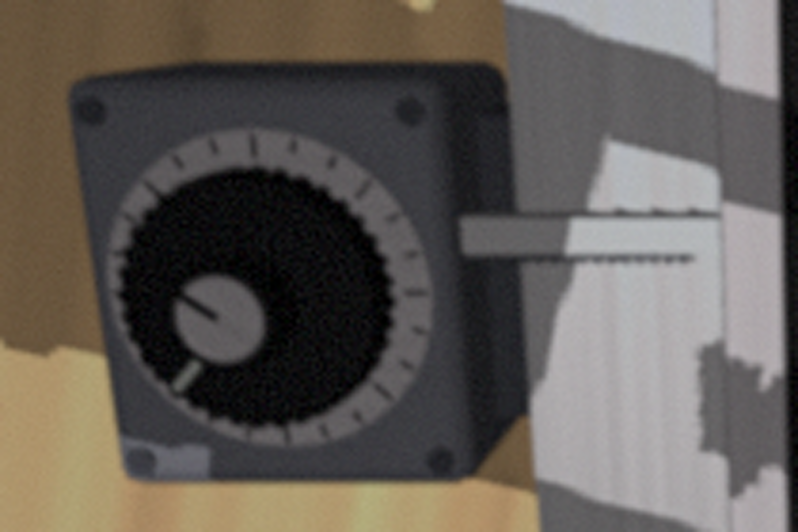

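View pics/w1c.png

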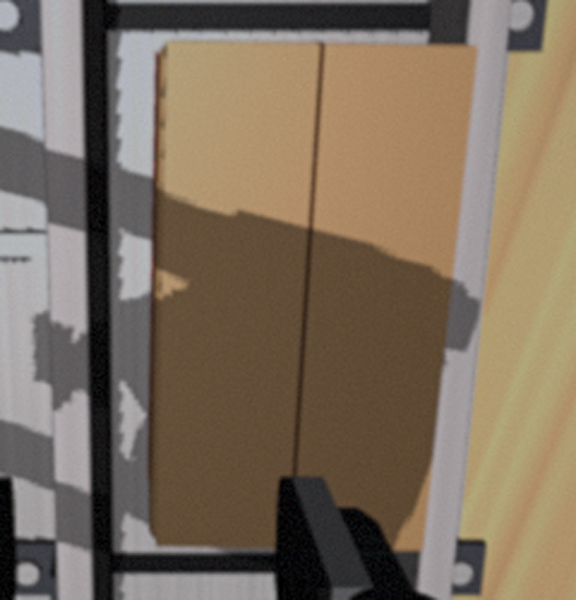

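The wrist view agrees with the fit. The knob cap at (148,213) triangulates to (475.0, 41.6, 86.0). The carton spans bed y from -71 to +74, with centre x of about 39. The ring tick is at (139,229). Next I go behind the carton, tilt the tips slightly forward and descend.

```bash
python3 -m jog '[[[-33,15,0],[0,0,0],0],[[-33,15,0],[0,0,0],0],[[-31,14.5,0],[0,0,0],0],[[0,0,40],[0,0,0],0],[[0,0,40],[0,0,0],0]]'; python3 -m jog '[[[0,0,40],[0,0,0],0],[[0,0,30],[0,0,0],0],[[0,0,17],[0,0,0],0],[[0,0,0],[0,0.12,0],0],[[0,0,0],[0,0,0],0]]'
python3 - <<'E'
from station import *
from h import *
im=get_image("wrist"); cv2.imwrite("pics/w2.png",im["color"][:,:,::-1])
im=get_image("side"); crop(im,215,180,375,330,5,"pics/s2.png")
s=state();p=[606,74.8,.247]
c,sn=np.cos(p[2]),np.sin(p[2]); d=s["tool_pos"][:2]-p[:2]; print(c*d[0]+sn*d[1],-sn*d[0]+c*d[1],s["tool_pos"])
E
```

```text
time: 3.68
tool_pos: [667.8, -10.5, 150.9]
tool_rot: [3.141, 0.0, 1.821]
wrist_force: [-0.2, -0.1, 0.0]
width: 42.5
time: 4.3
tool_pos: [668.7, -12.6, 64.9]
tool_rot: [3.14, -0.119, 1.817]
wrist_force: [0.0, -0.2, -0.3]
width: 42.6
39.417952699295896 -98.98278186300345 [668.42253399 -11.54114517  65.07310976]
```

View pics/w2.png

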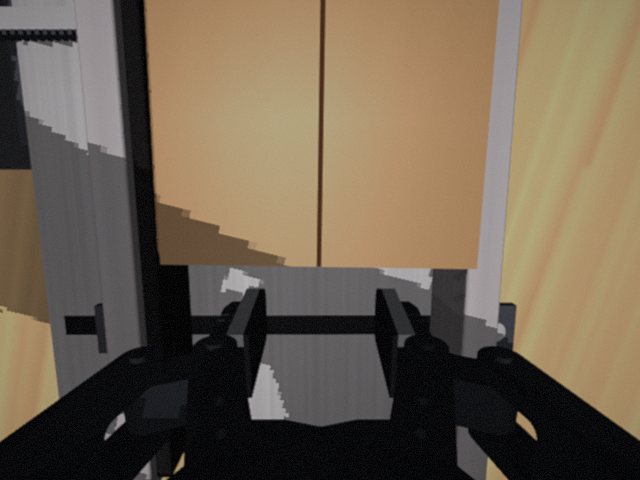

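View pics/s2.png

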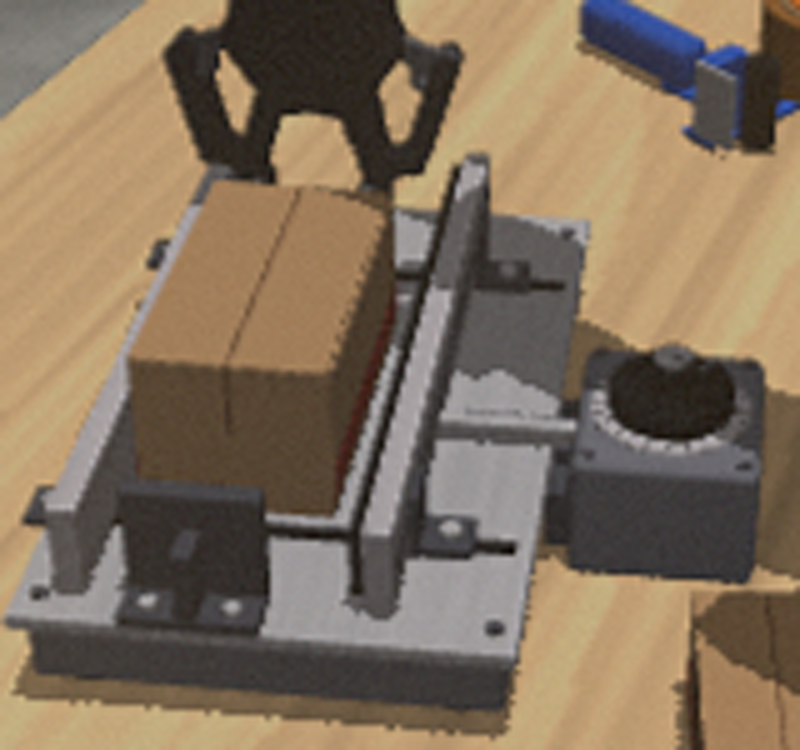

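```bash
cat >> h.py <<'E'
P=[606,74.8,.247]
def tobed(X):
    c,s=np.cos(P[2]),np.sin(P[2]); d=np.array(X)[:2]-P[:2]; return np.array([c*d[0]+s*d[1],-s*d[0]+c*d[1],X[2]])
def onbedy(im,u,v,y):
    c,d=ray(im,u,v); c=tobed(c); dd=tobed(np.array([P[0],P[1],0])+d); return c+dd*(y-c[1])/dd[1]
E
python3 - <<'E'
from h import *; import pickle
D=pickle.load(open("ims0.pkl","rb"))["side"]
for a,b in [(215,170),(410,175),(165,45),(460,45),(330,110)]: print(onbedy(D,a/5+215,b/5+180,-103).round(1))
E
```

```text
[  86.2 -103.   104.6]
[  -6.  -103.   108.5]
[ 105.  -103.   168.1]
[ -29.9 -103.   176.6]
[  30.3 -103.   139.9]
```

```bash
python3 -m jog '[[[3,0,0.36],[0,0,0],0],[[3,0,0.36],[0,0,0],0],[[3,0,0.36],[0,0,0],0],[[3,0,0.36],[0,0,0],0],[[3,0,0.36],[0,0,0],0]]'; python3 -m jog '[[[3,0,0.36],[0,0,0],0],[[3,0,0.36],[0,0,0],0],[[3,0,0.36],[0,0,0],0],[[3,0,0.36],[0,0,0],0],[[3,0,0.36],[0,0,0],0]]'; python3 -m jog '[[[3,0,0.36],[0,0,0],0],[[3,0,0.36],[0,0,0],0],[[3,0,0.36],[0,0,0],0],[[3,0,0.36],[0,0,0],0],[[0,0,0],[0,0,0],0]]'
python3 - <<'E'
from station import *
from h import *
im=get_image("wrist"); cv2.imwrite("pics/w3.png",im["color"][:,:,::-1])
im=get_image("side"); crop(im,215,180,375,330,5,"pics/s3.png")
s=state();print(tobed(s["tool_pos"]),s["wrist_force"])
E
```

```text
time: 5.03
tool_pos: [664.2, 3.5, 64.3]
tool_rot: [-3.142, -0.12, 1.818]
wrist_force: [-0.6, 0.1, 0.4]
width: 42.7
time: 5.65
tool_pos: [660.5, 18.0, 64.3]
tool_rot: [-3.142, -0.12, 1.818]
wrist_force: [0.2, -0.7, -0.3]
width: 43.0
time: 6.28
tool_pos: [657.4, 30.1, 64.3]
tool_rot: [-3.141, -0.12, 1.818]
wrist_force: [-1.4, -0.2, 0.0]
width: 42.8
[ 38.97465498 -56.12950007  64.30915956] [ 0.09258022 -0.27633488  0.2177023 ]
```

View pics/w3.png

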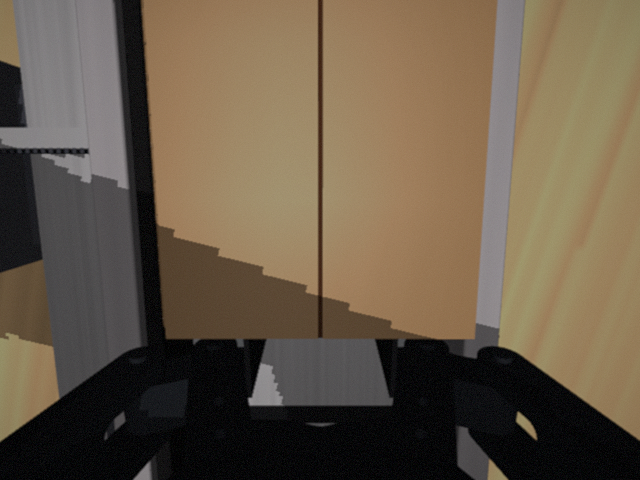

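View pics/s3.png

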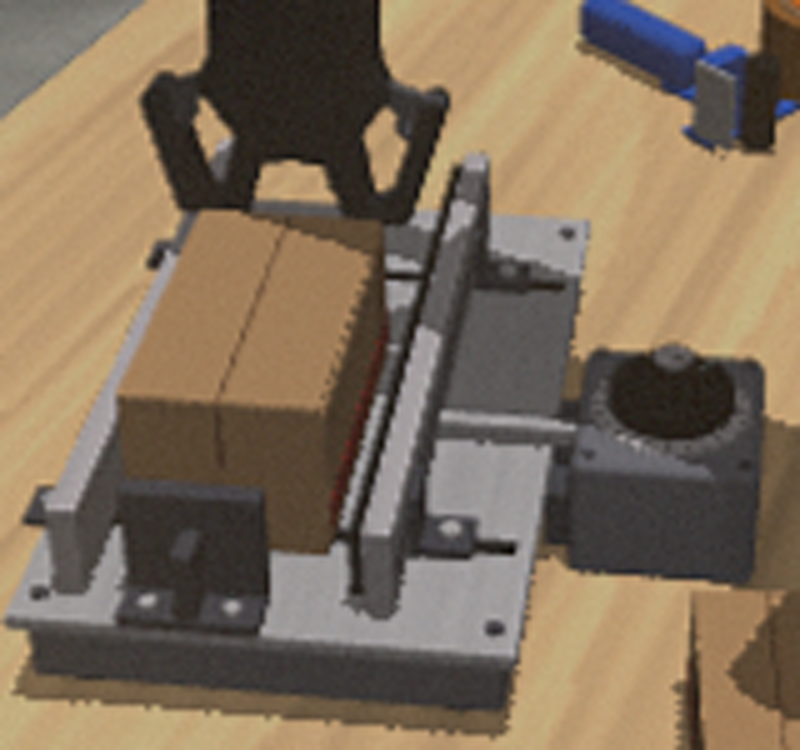

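```bash
python3 - <<'E'
from h import *; import pickle
D=pickle.load(open("ims0.pkl","rb"))["side"]
for a,b in [(130,362),(330,372),(120,398),(325,410)]: print(tobed(atz(D,a/5+215,b/5+(180),117)).round(1))
E
```

```text
[ 78.7  75.  117. ]
[ -1.4  72.2 117. ]
[ 76.1  99.7 117. ]
[ -4.2  97.9 117. ]
```

```bash
python3 -m jog '[[[3,0,0.36],[0,0,0],0],[[3,0,0.36],[0,0,0],0],[[3,0,0.36],[0,0,0],0],[[3,0,0.36],[0,0,0],0],[[3,0,0.36],[0,0,0],0]]'; python3 -m jog '[[[2,0,0.24],[0,0,0],0],[[1,0,0.12],[0,0,0],0],[[1,0,0.12],[0,0,0],0],[[1,0,0.12],[0,0,0],0],[[0,0,0],[0,0,0],0]]'
python3 -m jog '[[[1,0,0.12],[0,0,0],0],[[0,0,0],[0,0,0],0]]'
```

```text
time: 7.0
tool_pos: [653.9, 44.5, 64.4]
tool_rot: [3.142, -0.12, 1.818]
wrist_force: [0.4, -0.6, -1.1]
width: 42.6
time: 7.62
tool_pos: [652.7, 49.2, 64.3]
tool_rot: [-3.142, -0.12, 1.818]
wrist_force: [1.2, -0.8, 0.2]
width: 43.1
time: 7.88
tool_pos: [652.4, 50.2, 64.3]
tool_rot: [3.142, -0.12, 1.818]
wrist_force: [-0.1, -0.6, -0.5]
width: 43.1
```

```bash
python3 - <<'E'
from station import *
from h import *
im=get_image("side"); crop(im,215,200,335,300,6.6,"pics/s4.png")
s=state();print(tobed(s["tool_pos"]),s["wrist_force"])
im=get_image("scene"); crop(im,230,205,380,345,5,"pics/sc4.png")
s=state();print(s["wrist_force"])
E
```

```text
[ 38.96809078 -35.17629837  64.30771735] [ 0.67988331 -0.43636707  0.73947781]
[ 0.00622115 -1.48646125  0.68308532]
```

View pics/s4.png

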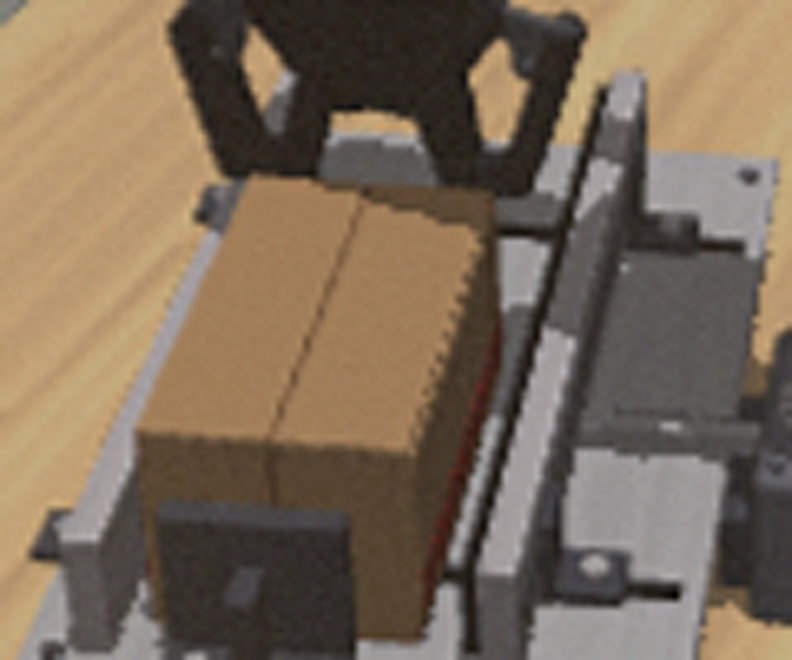

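View pics/sc4.png

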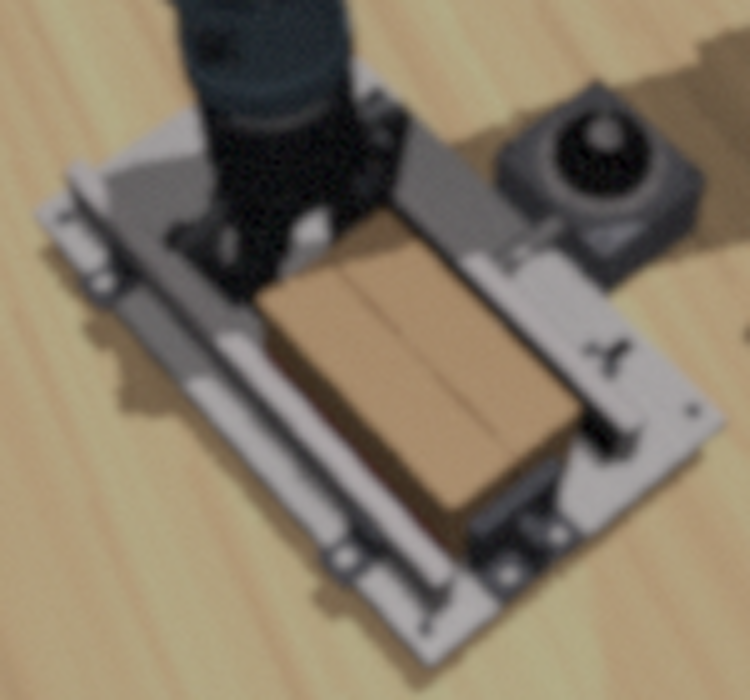

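```bash
for k in 1; do python3 -m jog '[[[1,0,0.12],[0,0,0],0],[[0,0,0],[0,0,0],0]]';python3 -m jog '[[[0.6,0,0.07],[0,0,0],0],[[0,0,0],[0,0,0],0]]'; python3 -m jog '[[[0.6,0,0.07],[0,0,0],0],[[0,0,0],[0,0,0],0]]'; done
```

```text
time: 8.22
tool_pos: [652.2, 51.2, 64.3]
tool_rot: [-3.142, -0.12, 1.818]
wrist_force: [0.7, -1.6, 0.6]
width: 42.5
time: 8.48
tool_pos: [652.0, 51.7, 64.3]
tool_rot: [3.142, -0.12, 1.818]
wrist_force: [0.5, -1.5, -0.1]
width: 42.7
time: 8.72
tool_pos: [651.9, 52.3, 64.3]
tool_rot: [3.142, -0.12, 1.818]
wrist_force: [0.6, -0.9, -0.6]
width: 42.6
```

```bash
python3 -m jog '[[[0.6,0,0.07],[0,0,0],0],[[0,0,0],[0,0,0],0]]';python3 -m jog '[[[0.6,0,0.07],[0,0,0],0],[[0,0,0],[0,0,0],0]]'; python3 - <<'E'
from station import *
from h import *
F=[]
for i in range(3):
    im=get_image("side"); F.append(state()["wrist_force"])
crop(im,215,200,335,300,6.6,"pics/s5.png")
print(np.mean(F,0),tobed(state()["tool_pos"]))
E
```

```text
time: 8.98
tool_pos: [651.8, 52.5, 64.3]
tool_rot: [3.142, -0.119, 1.818]
wrist_force: [0.5, -3.1, -0.5]
width: 42.9
time: 9.22
tool_pos: [651.9, 52.6, 64.4]
tool_rot: [3.141, -0.119, 1.818]
wrist_force: [1.3, -5.7, 0.3]
width: 42.4
[ 0.97174003 -4.72490529 -0.81169887] [ 38.98457025 -32.74939445  64.36037624]
```

View pics/s5.png

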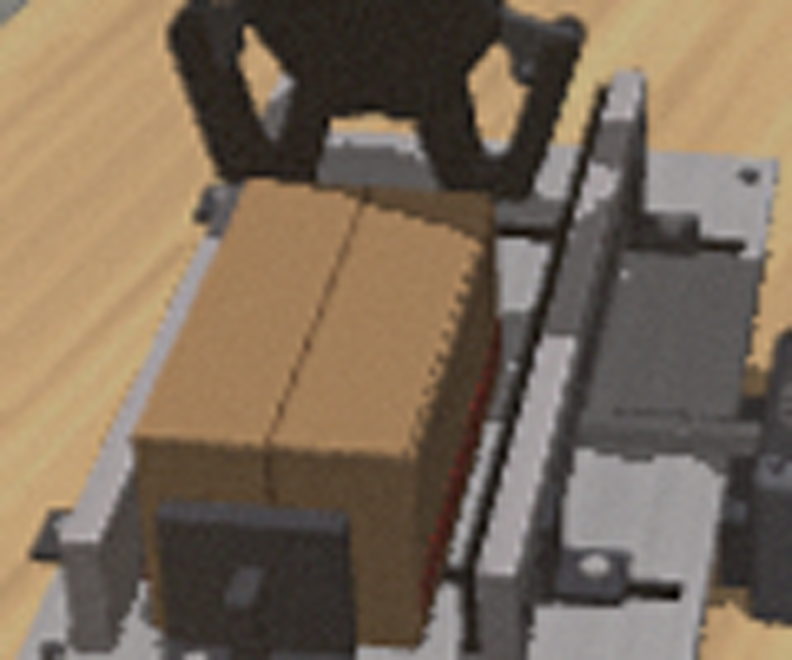

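Wrist force rose to about 5 N with the TCP at bed y = -32.7, where I had predicted contact, so the carton bears on the stop. The side view also shows its front top edge at the plate. Now I back off and go up.

```bash
python3 -m jog '[[[-3,0,-0.36],[0,0,0],0],[[-8,0,-1],[0,0,0],0],[[-10,0,-1.2],[0,0,0],0],[[0,0,0],[0,-0.12,0],0],[[0,0,-40],[0,0,0],0]]'; python3 -m jog '[[[0,0,-50],[0,0,-0.17],0],[[0,0,0],[0,0,-0.17],0],[[0,0,0],[0,0,-0.17],0],[[0,0,0],[0,0,-0.17],0],[[0,0,0],[0,0,-0.17],0]]'; python3 -m jog '[[[0,0,0],[0,0,-0.15],0],[[0,0,0],[0,0,0],0]]'; python3 - <<'E'
from station import *
from h import *
s=state(); R=cv2.Rodrigues(np.zeros(3))[0]
from scipy.spatial.transform import Rotation as Ro
R=Ro.from_euler("xyz",s["tool_rot"]).as_matrix()
print(s["tool_pos"],s["tool_rot"],s["qpos"],"shift tool to knob:",R.T@(np.array([475,41.6,140])-s["tool_pos"]))
E
```

```text
time: 10.0
tool_pos: [653.5, 34.1, 100.8]
tool_rot: [-3.134, -0.002, 1.819]
wrist_force: [0.6, 0.3, 0.2]
width: 42.9
time: 10.62
tool_pos: [656.8, 32.5, 154.4]
tool_rot: [3.141, -0.0, 2.673]
wrist_force: [0.5, -0.0, 0.7]
width: 42.6
time: 10.88
tool_pos: [656.8, 32.5, 154.3]
tool_rot: [3.141, -0.0, 2.816]
wrist_force: [-0.1, -0.3, -0.2]
width: 42.8
[656.83713488  32.49001424 154.34406802] [ 3.14144751e+00 -1.87818428e-04  2.81598342e+00] [-1.30761359e-01  4.31061018e-01  1.44950574e+00  1.87685862e-04
  1.26118206e+00 -1.37600564e+00] shift tool to knob: [175.19414812 -49.53794051  14.36978301]
```

```bash
python3 -m jog '[[[44,-12.4,0],[0,0,0],0],[[44,-12.4,0],[0,0,0],0],[[44,-12.4,0],[0,0,0],0],[[43.2,-12.3,0],[0,0,0],0],[[0,0,0],[0,0,0],0]]'; python3 - <<'E'
from station import *
from h import *
im=get_image("wrist"); cv2.imwrite("pics/w6.png",im["color"][:,:,::-1])
s=state()
import pickle; pickle.dump((im,s),open("w6.pkl","wb"))
print(s["tool_pos"],s["ft_torque"]); print("knob px expected",proj(im,[475,41.6,86]))
im=get_image("scene"); crop(im,230,205,380,345,5,"pics/sc6.png")
E
```

```text
time: 11.5
tool_pos: [471.9, 42.2, 153.8]
tool_rot: [-3.141, -0.002, 2.815]
wrist_force: [0.9, -0.3, 0.3]
width: 42.7
[474.23273631  41.75519315 154.59272908] [0.00983229 0.00405997 0.00085358]
knob px expected [322.62236448 258.3137588 ]
```

View pics/w6.png

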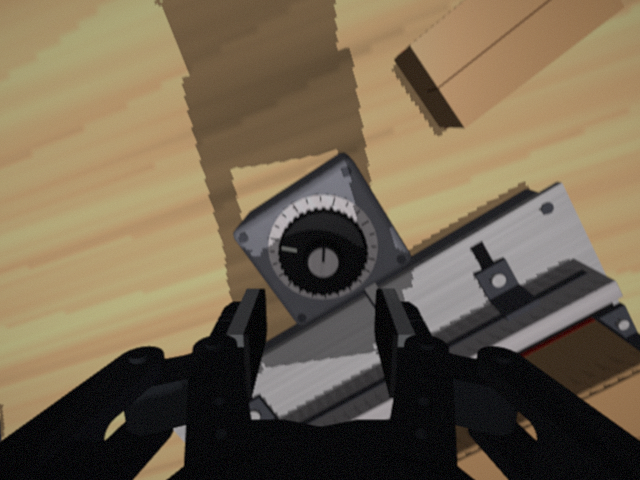

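View pics/sc6.png

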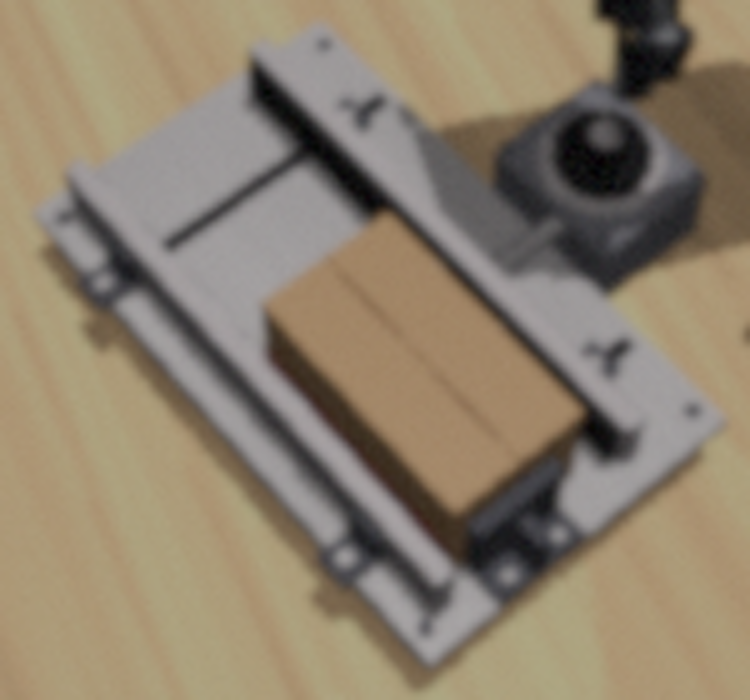

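```bash
python3 - <<'E'
from fit import *
im,s=pickle.load(open("w6.pkl","rb"))
for z in (84,86,88): print(atz(im,323.3,262,z))
crop(im,225,140,425,340,3,"pics/w6k.png")
for q in [sc(265,303),sc(388,210),sc(587,408),sc(460,515)]: print(tobed(atz(*q,117)).round(1))
E
```

```text
[477.92674408  41.03812093  84.        ]
[477.23819966  41.25477289  86.        ]
[476.54965524  41.47142484  88.        ]
[ 77.3 -19.2 117. ]
[ -2.7 -21.4 117. ]
[ -4.3 123.3 117. ]
[ 77.5 125.7 117. ]
```

View pics/w6k.png

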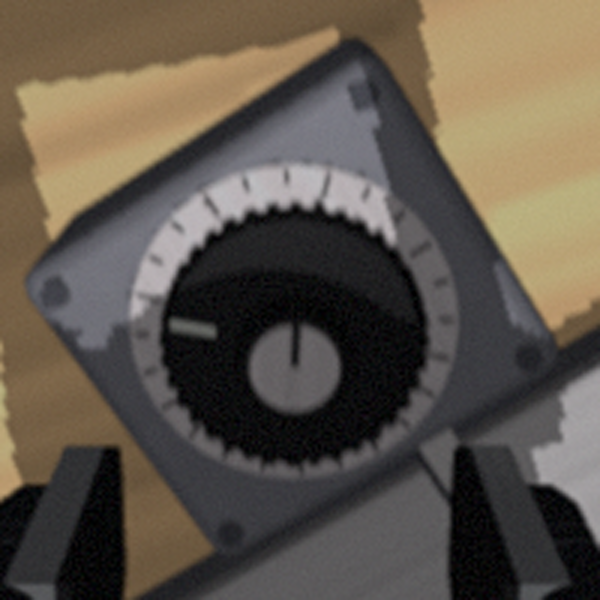

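```bash
python3 -m jog '[[[0,0,25],[0,0,0],0],[[0,0,0],[0,0,0],0],[[0,0,0],[0,0,0],0]]'; python3 - <<'E'
from station import *
from h import *
s=state();im=get_image("wrist"); crop(im,200,150,440,390,2.5,"pics/w7.png")
import pickle; pickle.dump((im,s),open("w7.pkl","wb"))
print(s["tool_pos"],s["ft_torque"]); print("knob px expected",proj(im,[475,41.6,86]),"tcp axis @86",proj(im,[*s["tool_pos"][:2],86]))
E
```

```text
time: 11.98
tool_pos: [475.9, 41.5, 129.9]
tool_rot: [3.141, 0.0, 2.817]
wrist_force: [0.3, 0.1, 0.3]
width: 42.7
[475.89921778  41.5297014  129.90540215] [ 0.02970783 -0.0062973  -0.01090537]
knob px expected [321.56271386 266.18043288] tcp axis @86 [321.99242281 267.79124644]
```

View pics/w7.png

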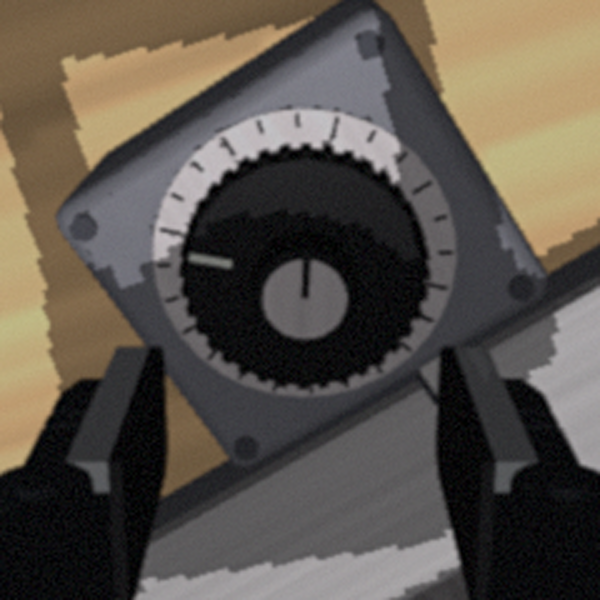

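The cap is at crop (305,298), which is px (322,269). That is within about 0.5 mm of the tool axis. The ring tick is at crop (210,261). The carton now spans bed y of about -20 to 124, so it is at the stop. Next I descend to TCP z of about 78, which is 5 mm over the ring top.

```bash
python3 -m jog '[[[-0.4,0,20],[0,0,0],0],[[0,0,20],[0,0,0],0],[[0,0,12],[0,0,0],0],[[0,0,0],[0,0,0],0],[[0,0,0],[0,0,0],0]]'; python3 - <<'E'
from station import *
from h import *
s=state();im=get_image("wrist"); crop(im,200,150,440,390,2.5,"pics/w8.png")
sd=get_image("side"); crop(sd,310,190,390,300,5.4,"pics/s8.png")
print(s["tool_pos"],s["wrist_force"],s["ft_torque"])
E
```

```text
time: 12.65
tool_pos: [476.0, 41.5, 78.2]
tool_rot: [3.141, 0.001, 2.818]
wrist_force: [0.9, -0.1, 0.3]
width: 42.8
[476.03662365  41.51752707  78.15328735] [ 0.93308349 -0.08353442  0.34391658] [0.01790066 0.01778915 0.01988536]
```

View pics/w8.png

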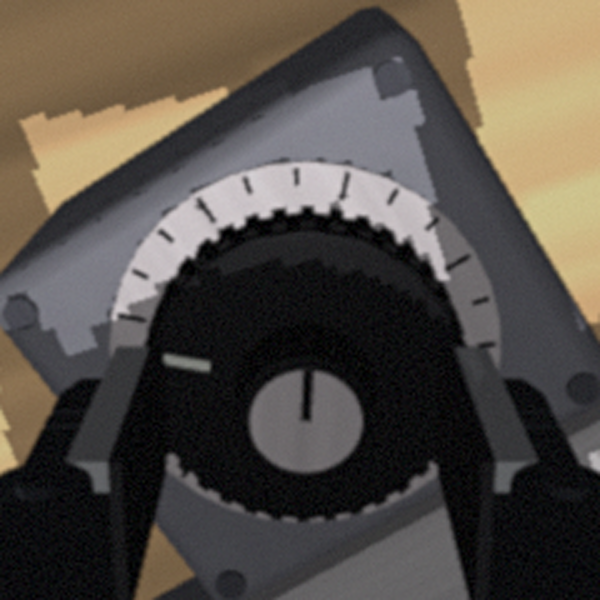

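View pics/s8.png

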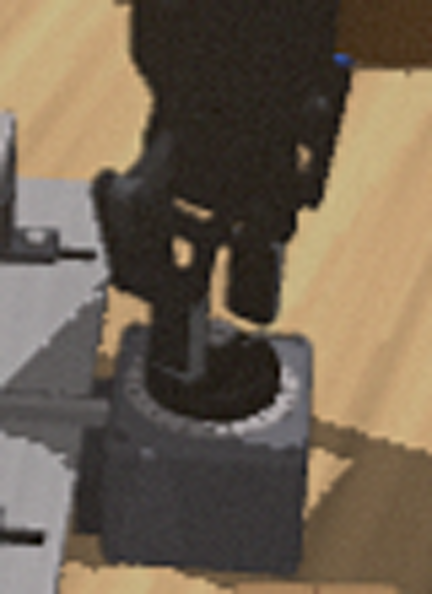

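```bash
python3 -m jog '[[[0,0,0],[0,0,0],0.3],[[0,0,0],[0,0,0],0.45],[[0,0,0],[0,0,0],0.6],[[0,0,0],[0,0,0],0.7],[[0,0,0],[0,0,0],0.7]]' 30;  python3 - <<'E'
from station import *
from h import *
F=[];T=[]
for i in range(4):
    im=get_image("wrist"); s=state();F.append(s["wrist_force"]);T.append(s["ft_torque"])
crop(im,200,150,440,390,2.5,"pics/w9.png")
print(np.mean(F,0),np.mean(T,0),np.std(T,0),s["tool_pos"],s["width"])
E
```

```text
time: 13.38
tool_pos: [475.7, 42.2, 77.8]
tool_rot: [3.14, 0.001, 2.818]
wrist_force: [1.1, 5.0, 5.0]
width: 20.3
[-0.21828432  5.15870332  5.06440172] [ 0.91701203 -0.01999405 -0.004804  ] [0.01973543 0.01434221 0.02271159] [475.72731354  42.14374918  77.83082732] 20.160749948074404
```

View pics/w9.png

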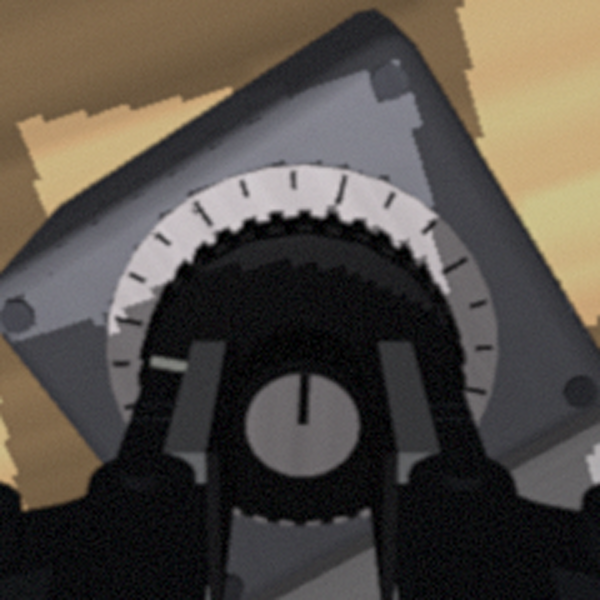

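```bash
python3 -m jog '[[[0,0.7,-0.3],[0,0,0],0.7],[[0,0,0],[0,0,0],0.7]]';  python3 - <<'E'
from station import *
from h import *
F=[];T=[]
for i in range(3):
    im=get_image("wrist"); s=state();F.append(s["wrist_force"]);T.append(s["ft_torque"])
print(np.mean(F,0),np.mean(T,0),np.std(T,0),s["tool_pos"],s["width"])
E
```

```text
time: 13.82
tool_pos: [475.7, 42.2, 77.8]
tool_rot: [-3.142, 0.0, 2.818]
wrist_force: [-1.3, 3.2, 4.5]
width: 20.0
[0.00583818 2.46694846 4.65550611] [ 0.46574491 -0.01480399 -0.01771027] [0.022695   0.02881053 0.02095067] [475.69895816  42.20268545  77.80597829] 19.871204638667223
```

```bash
python3 -m jog '[[[0,0.6,-0.6],[0,0,0],0.7],[[0,0,0],[0,0,0],0.7]]';  python3 - <<'E'
from station import *
from h import *
F=[];T=[]
for i in range(3):
    im=get_image("wrist"); s=state();F.append(s["wrist_force"]);T.append(s["ft_torque"])
print(np.mean(F,0),np.mean(T,0),np.std(T,0),s["tool_pos"],s["width"])
E
```

```text
time: 14.22
tool_pos: [475.7, 42.3, 77.9]
tool_rot: [-3.141, 0.0, 2.818]
wrist_force: [2.0, -2.5, -2.0]
width: 20.2
[ 2.47483271 -2.65357552 -3.52091523] [-0.40870962 -0.40789913  0.00592587] [0.06855028 0.03507104 0.00439397] [475.71243841  42.35286376  77.99430726] 19.860135811424875
```

```bash
python3 -m jog '[[[0,-0.3,0.3],[0,0,0],0.7],[[0,0,0],[0,0,0.1],0.7],[[0,0,0],[0,0,0.1],0.7],[[0,0,0],[0,0,0.1],0.7],[[0,0,0],[0,0,0],0.7]]';  python3 - <<'E'
from station import *
from h import *
F=[];T=[]
for i in range(3):
    im=get_image("wrist"); s=state();F.append(s["wrist_force"]);T.append(s["ft_torque"])
crop(im,200,150,440,390,2.5,"pics/w10.png")
print(np.mean(F,0),np.mean(T,0),np.std(T,0),s["tool_pos"],s["tool_rot"],s["width"])
E
```

```text
time: 15.0
tool_pos: [475.8, 42.5, 78.0]
tool_rot: [3.141, 0.0, 2.518]
wrist_force: [3.1, -2.2, -3.2]
width: 19.9
[ 3.29905545 -1.10304124 -3.02911982] [-0.25855065 -0.5541987  -0.05144468] [0.02112623 0.02461403 0.00707855] [475.80103935  42.52540986  77.97335849] [3.14135865e+00 3.24400643e-04 2.51937312e+00] 19.54935853221533
```

View pics/w10.png

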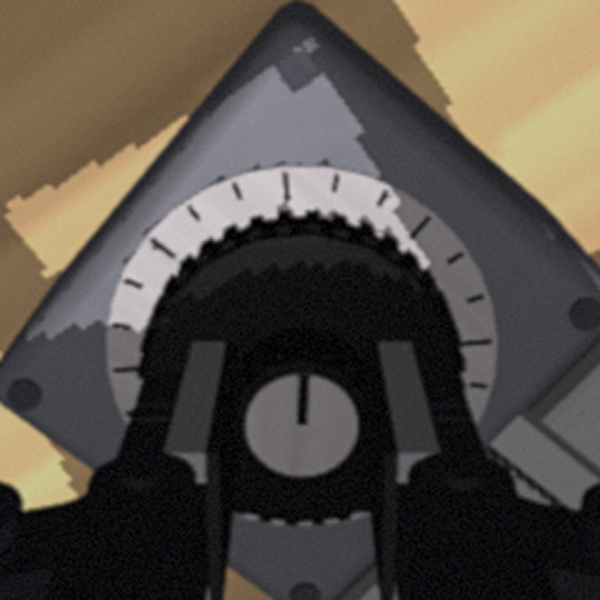

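```bash
cat > look.py <<'E'
import sys
from station import *
from h import *
n=int(sys.argv[2]) if len(sys.argv)>2 else 2
F=[];T=[]
for i in range(n):
    im=get_image("side"); s=state();F.append(s["wrist_force"]);T.append(s["ft_torque"])
crop(im,215,200,335,300,6.6,"pics/%s.png"%sys.argv[1])
print("F",np.mean(F,0).round(2),"Tz",np.array(T)[:,2].round(3),"pos",s["tool_pos"].round(2),"yaw",s["tool_rot"].round(4),"w",round(s["width"],2),"turned",round(2.818-s["tool_rot"][2],4))
E
python3 -m jog '[[[-0.4,0.1,0.2],[0,0,0.15],0.7],[[0,0,0],[0,0,0.15],0.7],[[0,0,0],[0,0,0.15],0.7],[[0,0,0],[0,0,0.15],0.7],[[0,0,0],[0,0,0.15],0.7]]'; python3 look.py s11
```

```text
time: 15.78
tool_pos: [476.3, 42.8, 78.0]
tool_rot: [3.141, -0.0, 1.764]
wrist_force: [2.7, 2.1, -2.7]
width: 19.9
F [ 3.51  1.72 -1.3 ] Tz [-0.097 -0.05 ] pos [476.3   42.82  77.94] yaw [ 3.1407e+00 -5.0000e-04  1.7678e+00] w 19.8 turned 1.0502
```

View pics/s11.png

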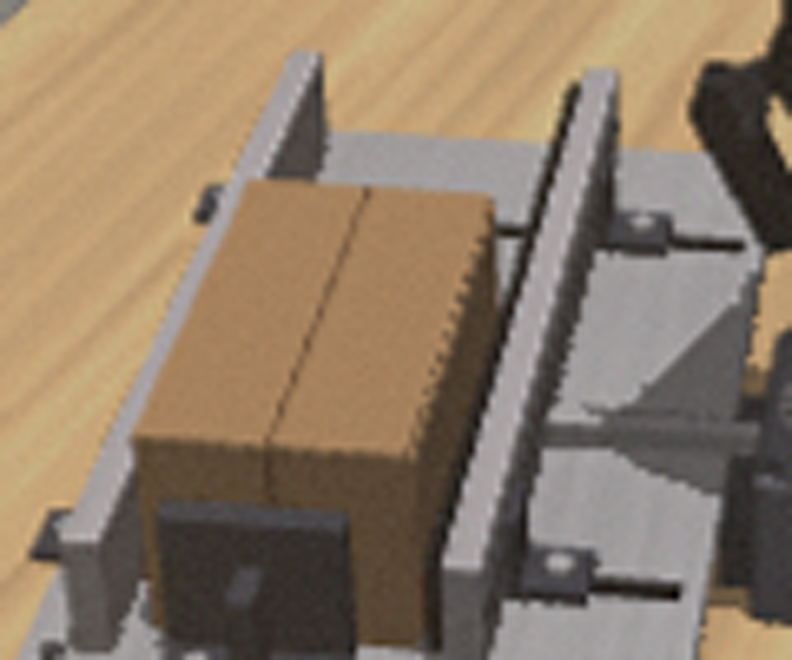

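```bash

python3 -m jog '[[[0.1,0.4,0],[0,0,0.1],0.7],[[0,0,0],[0,0,0.1],0.7],[[0,0,0],[0,0,0.1],0.7],[[0,0,0],[0,0,0.1],0.7],[[0,0,0],[0,0,0],0.7]]'; python3 look.py s12 3
```

```text
time: 16.5
tool_pos: [476.6, 42.8, 78.0]
tool_rot: [3.141, -0.0, 1.372]
wrist_force: [3.5, 1.0, -1.8]
width: 19.6
F [ 3.67  1.45 -1.31] Tz [-0.041  0.051  0.018] pos [476.6   42.8   77.93] yaw [ 3.1411e+00 -5.0000e-04  1.3709e+00] w 19.57 turned 1.4471
```

View pics/s12.png

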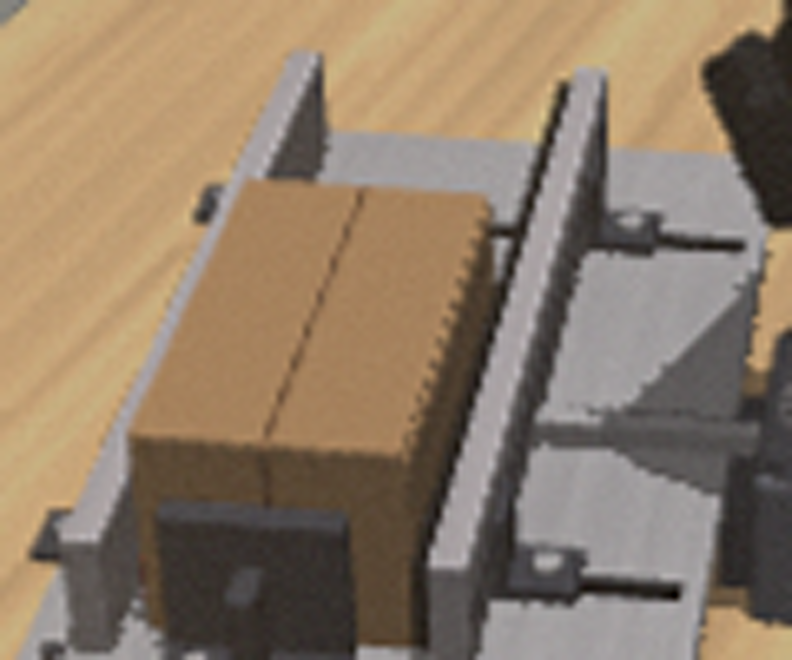

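```bash
cat > t.py <<'E'
from station import *
s=state();print("Tz %.3f"%s["ft_torque"][2],"F",s["wrist_force"].round(1),"turned %.4f"%(2.818-s["tool_rot"][2]),"w %.1f"%s["width"])
E
python3 -m jog '[[[0.2,0.5,0],[0,0,0.05],0.7],[[0,0,0],[0,0,0.05],0.7]]' >/dev/null; python3 t.py
python3 -m jog '[[[0,0,0],[0,0,0.04],0.7],[[0,0,0],[0,0,0.04],0.7]]' >/dev/null; python3 t.py
python3 -m jog '[[[0,0,0],[0,0,0.04],0.7],[[0,0,0],[0,0,0.04],0.7]]' >/dev/null; python3 t.py
python3 -m jog '[[[0,0,0],[0,0,0.04],0.7],[[0,0,0],[0,0,0.04],0.7]]' >/dev/null; python3 t.py
python3 look.py s13 2
```

```text
Tz 0.136 F [1.3 2.3 1.3] turned 1.5490 w 20.5
Tz 0.102 F [2.7 1.8 0.8] turned 1.6288 w 20.0
Tz 0.063 F [ 1.6  0.3 -0.4] turned 1.7088 w 20.2
Tz 0.051 F [2.5 0.9 0.4] turned 1.7888 w 19.8
F [1.87 0.75 0.57] Tz [0.048 0.023] pos [476.92  42.71  77.91] yaw [-3.1416  0.      1.0296] w 19.67 turned 1.7884
```

View pics/s13.png

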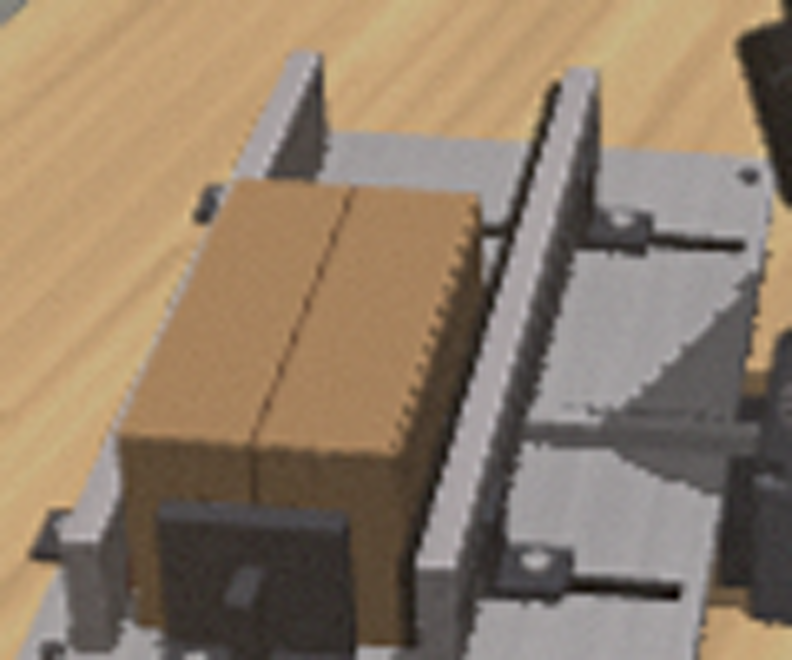

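```bash
python3 - <<'E'
from h import *; import pickle
D=pickle.load(open("ims0.pkl","rb"))["side"]
g=lambda a,b,z:tobed(atz(D,a/6.6+215,b/6.6+200,z)).round(1)
print("carton",g(120,437,117),g(405,458,117),g(235,178,117),g(480,195,117))
print("far rail inner",g(103,545,88),g(322,58,88)); print("near rail top",g(418,568,88),g(462,572,88),g(558,75,88))
E
```

```text
carton [ 81.3 122.2 117. ] [ -1.9 122.3 117. ] [ 83.3 -23.2 117. ] [  1.6 -22.7 117. ]
far rail inner [ 85.4 136.   88. ] [  85.8 -159.2   88. ]
near rail top [ -6.9 135.4  88. ] [-19.7 135.7  88. ] [  -3.5 -157.4   88. ]
```

```bash

for i in 1; do
python3 -m jog '[[[0,0,0],[0,0,0.02],0.7],[[0,0,0],[0,0,0.02],0.7]]' >/dev/null; python3 t.py
python3 -m jog '[[[0,0,0],[0,0,0.02],0.7],[[0,0,0],[0,0,0.02],0.7]]' >/dev/null; python3 t.py
python3 -m jog '[[[0,0,0],[0,0,0.01],0.7],[[0,0,0],[0,0,0.01],0.7]]' >/dev/null; python3 t.py
python3 -m jog '[[[0,0,0],[0,0,0.01],0.7],[[0,0,0],[0,0,0.01],0.7]]' >/dev/null; python3 t.py
done
```

```text
Tz 0.114 F [1.8 1.  0.8] turned 1.8305 w 20.2
Tz 0.107 F [1.5 0.9 2.9] turned 1.8713 w 19.8
Tz 0.051 F [ 1.3 -0.1  2.4] turned 1.8907 w 20.0
Tz 0.085 F [1.7 0.2 3.8] turned 1.9108 w 20.1
```

```bash

python3 -m jog '[[[0,0,-0.1],[0,0,0.01],0.7],[[0,0,0],[0,0,0.01],0.7]]' >/dev/null; python3 t.py
python3 -m jog '[[[0,0,0],[0,0,0.01],0.7],[[0,0,0],[0,0,0.01],0.7]]' >/dev/null; python3 t.py
python3 -m jog '[[[0,0,0],[0,0,0.01],0.7],[[0,0,0],[0,0,0.01],0.7]]' >/dev/null; python3 t.py
python3 look.py s14 2
```

```text
Tz 0.033 F [2.7 1.2 2.3] turned 1.9309 w 19.7
Tz 0.090 F [2.9 1.  2.3] turned 1.9508 w 20.2
Tz 0.062 F [3.2 0.7 2.4] turned 1.9709 w 20.0
F [3.44 1.23 1.85] Tz [0.07  0.023] pos [477.04  42.63  77.88] yaw [ 3.1414e+00 -1.0000e-04  8.4740e-01] w 19.72 turned 1.9706
```

View pics/s14.png

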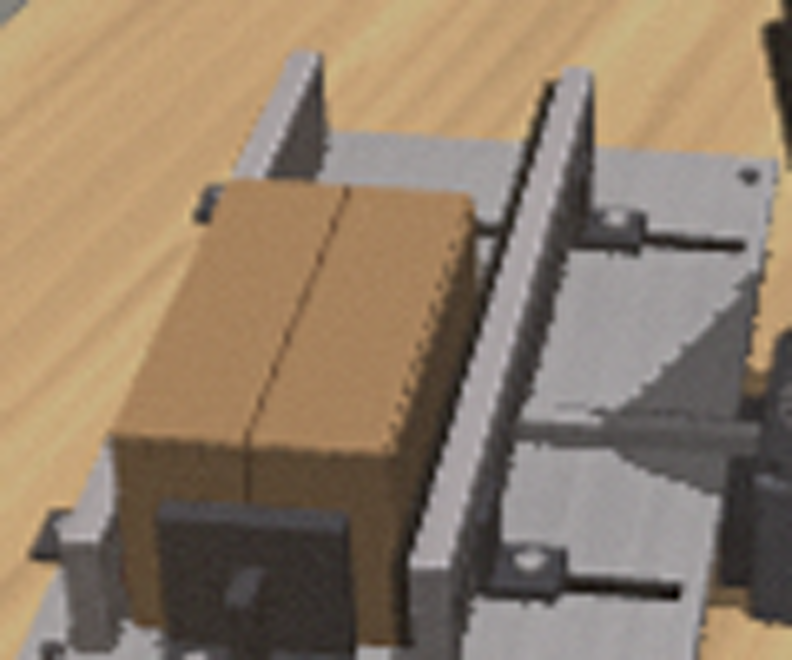

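```bash

python3 -m jog '[[[0,0,0],[0,0,0.01],0.7]]' >/dev/null; python3 t.py
python3 -m jog '[[[0,0,0],[0,0,0.01],0.7]]' >/dev/null; python3 t.py
python3 -m jog '[[[0,0,0],[0,0,0.01],0.7]]' >/dev/null; python3 t.py
python3 -m jog '[[[0,0,0],[0,0,0.01],0.7]]' >/dev/null; python3 t.py
python3 -m jog '[[[0,0,0],[0,0,0.01],0.7]]' >/dev/null; python3 t.py
python3 -m jog '[[[0,0,0],[0,0,0.01],0.7]]' >/dev/null; python3 t.py
```

```text
Tz 0.037 F [3.9 0.  1. ] turned 1.9806 w 19.7
Tz 0.073 F [ 3.7 -0.5  1. ] turned 1.9909 w 19.6
Tz 0.095 F [ 4.3 -0.6  0.8] turned 2.0009 w 20.1
Tz 0.052 F [ 3.5 -0.3  1.4] turned 2.0109 w 20.1
Tz 0.088 F [ 4.7 -0.3  0.9] turned 2.0209 w 20.4
Tz 0.112 F [ 4.1 -0.   1.8] turned 2.0308 w 19.9
```

```bash

python3 -m jog '[[[0.25,0.25,0],[0,0,0.01],0.7]]' >/dev/null; python3 t.py
python3 -m jog '[[[0,0,0],[0,0,0.01],0.7]]' >/dev/null; python3 t.py
python3 -m jog '[[[0,0,0],[0,0,0.01],0.7]]' >/dev/null; python3 t.py
python3 -m jog '[[[0,0,0],[0,0,0.01],0.7]]' >/dev/null; python3 t.py
```

```text
Tz 0.052 F [ 2.2 -0.7  3.2] turned 2.0408 w 20.2
Tz 0.018 F [ 2.3 -1.6  3.3] turned 2.0509 w 20.1
Tz 0.117 F [ 1.9 -1.3  4.1] turned 2.0608 w 19.7
Tz 0.065 F [ 2.3 -1.2  3.5] turned 2.0707 w 19.8
```

```bash

python3 -m jog '[[[0,0,0],[0,0,0.01],0.7]]' >/dev/null; python3 t.py
python3 -m jog '[[[0,0,0],[0,0,0.01],0.7]]' >/dev/null; python3 t.py
python3 -m jog '[[[0,0,0],[0,0,0.01],0.7]]' >/dev/null; python3 t.py
python3 -m jog '[[[0,0,0],[0,0,0.01],0.7]]' >/dev/null; python3 t.py
python3 look.py s15 1
```

```text
Tz -0.010 F [ 1.4 -2.8  4. ] turned 2.0808 w 19.8
Tz 0.120 F [ 1.1 -1.   3.1] turned 2.0908 w 19.5
Tz 0.091 F [ 1.1 -2.4  3.7] turned 2.1009 w 19.9
Tz 0.074 F [ 0.8 -2.6  4.3] turned 2.1109 w 20.1
F [ 1.01 -2.6   5.56] Tz [0.05] pos [477.17  42.59  77.87] yaw [-3.1415e+00  3.0000e-04  7.0680e-01] w 19.87 turned 2.1112
```

View pics/s15.png

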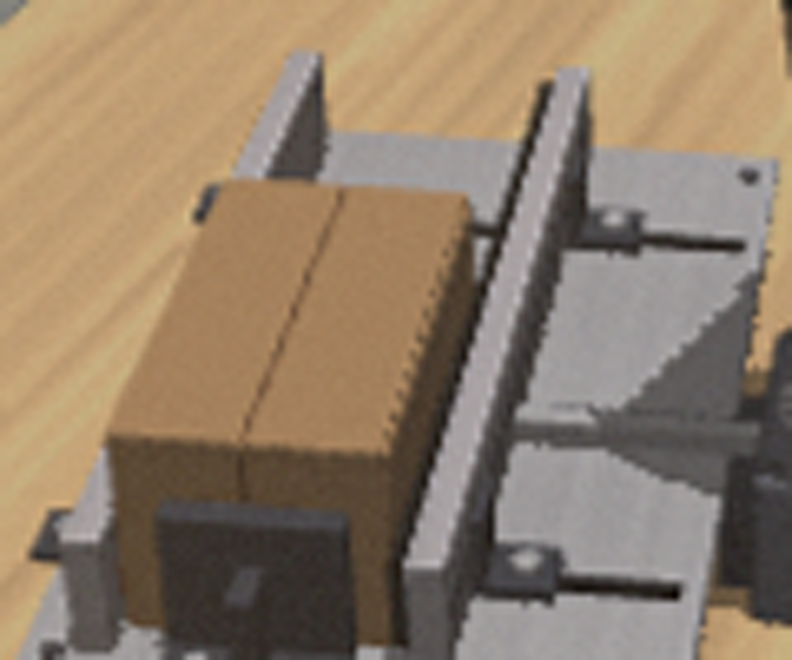

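```bash

python3 -m jog '[[[0,-0.2,-0.2],[0,0,0.01],0.7]]' >/dev/null; python3 t.py
python3 -m jog '[[[0,0,0],[0,0,0.01],0.7]]' >/dev/null; python3 t.py
python3 -m jog '[[[0,0,0],[0,0,0.01],0.7]]' >/dev/null; python3 t.py
python3 -m jog '[[[0,0,0],[0,0,0.01],0.7]]' >/dev/null; python3 t.py
```

```text
Tz 0.102 F [ 2.8 -3.2  0. ] turned 2.1206 w 20.0
Tz 0.097 F [ 2.9 -3.7  1.6] turned 2.1309 w 20.0
Tz 0.116 F [ 3.2 -4.5 -0.9] turned 2.1409 w 20.1
Tz 0.059 F [ 3.3 -5.1 -0.5] turned 2.1509 w 19.5
```

```bash

python3 -m jog '[[[0,0.4,0],[0,0,0.008],0.7]]' >/dev/null; python3 t.py
python3 -m jog '[[[0,0,0],[0,0,0.008],0.7]]' >/dev/null; python3 t.py
python3 -m jog '[[[0,0,0],[0,0,0.008],0.7]]' >/dev/null; python3 t.py
python3 -m jog '[[[0,0,0],[0,0,0.008],0.7]]' >/dev/null; python3 t.py
```

```text
Tz 0.066 F [ 0.9 -1.1 -0.4] turned 2.1589 w 20.3
Tz 0.081 F [ 1.7 -2.9 -0.5] turned 2.1667 w 20.0
Tz 0.085 F [ 2.5 -4.5  0.3] turned 2.1747 w 19.8
Tz 0.042 F [ 2.3 -2.9 -0.2] turned 2.1827 w 19.9
```

```bash

python3 -m jog '[[[0,0.2,0],[0,0,0.008],0.7]]' >/dev/null; python3 t.py
python3 -m jog '[[[0,0,0],[0,0,0.008],0.7]]' >/dev/null; python3 t.py
python3 -m jog '[[[0,0,0],[0,0,0.008],0.7]]' >/dev/null; python3 t.py
python3 -m jog '[[[0,0,0],[0,0,0.008],0.7]]' >/dev/null; python3 t.py; python3 look.py s16 2
```

```text
Tz 0.057 F [ 1.5 -2.6 -0.1] turned 2.1908 w 20.0
Tz 0.087 F [ 0.8 -1.5 -0. ] turned 2.1987 w 19.8
Tz 0.135 F [ 0.3 -2.8 -0.2] turned 2.2067 w 19.7
Tz 0.140 F [-0.  -2.1  0. ] turned 2.2146 w 19.9
F [ 0.02 -1.47 -0.31] Tz [0.076 0.069] pos [477.21  42.5   77.92] yaw [-3.141e+00  3.000e-04  6.035e-01] w 19.96 turned 2.2145
```

View pics/s16.png

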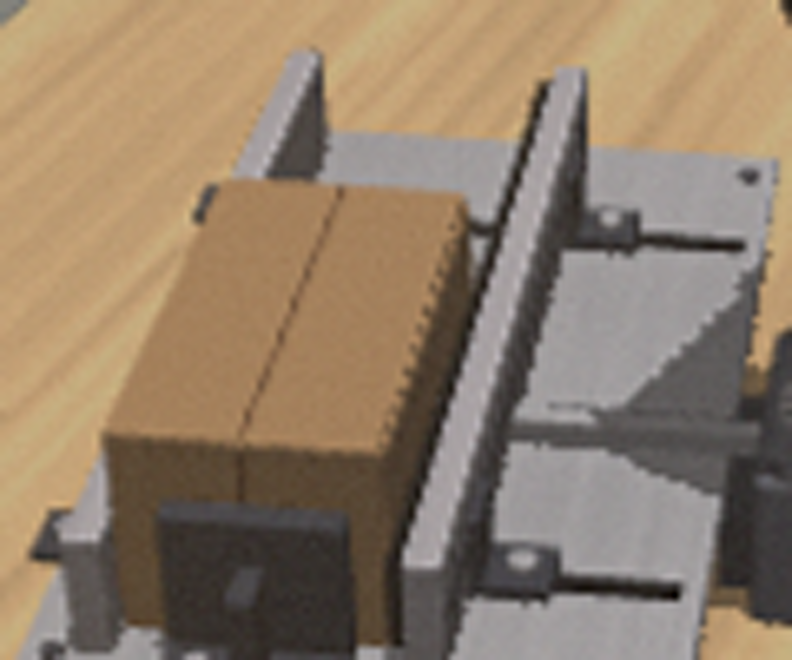

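```bash

python3 -m jog '[[[0,0,0],[0,0,0.008],0.7]]' >/dev/null; python3 t.py
python3 -m jog '[[[0,0,0],[0,0,0.006],0.7]]' >/dev/null; python3 t.py
python3 -m jog '[[[0,0,0],[0,0,0.006],0.7]]' >/dev/null; python3 t.py
```

```text
Tz 0.167 F [ 0.4 -0.8 -0.7] turned 2.2225 w 19.8
Tz 0.130 F [-0.9 -0.5 -0.5] turned 2.2285 w 20.2
Tz 0.096 F [-0.4 -1.1 -0.4] turned 2.2345 w 20.2
```

```bash

python3 -m jog '[[[0,0,0],[0,0,0.006],0.7]]' >/dev/null; python3 t.py
python3 -m jog '[[[0,0,0],[0,0,0.006],0.7]]' >/dev/null; python3 t.py
python3 -m jog '[[[0,0,0],[0,0,0.006],0.7]]' >/dev/null; python3 t.py
```

```text
Tz 0.132 F [-0.1 -1.2 -0.9] turned 2.2405 w 20.2
Tz 0.139 F [-0.4 -0.6 -0.9] turned 2.2466 w 20.0
Tz 0.164 F [-1.2 -1.  -1. ] turned 2.2526 w 20.0
```

```bash

python3 -m jog '[[[0,0,0],[0,0,0.006],0.7]]' >/dev/null; python3 t.py
python3 -m jog '[[[0,0,0],[0,0,0],0.7]]' >/dev/null; python3 t.py
python3 look.py s17 4; python3 - <<'E'
from station import *
from h import *
im=get_image("wrist"); cv2.imwrite("pics/w17.png",im["color"][:,:,::-1])
im=get_image("scene"); crop(im,230,205,380,345,5,"pics/sc17.png")
E
```

```text
Tz 0.249 F [-1.1  0.3 -1.6] turned 2.2586 w 20.1
Tz 0.169 F [-1.7 -0.8 -0.9] turned 2.2583 w 20.1
F [-1.29 -0.05 -1.06] Tz [0.178 0.113 0.159 0.158] pos [477.26  42.43  77.93] yaw [-3.1412e+00  4.0000e-04  5.5980e-01] w 20.41 turned 2.2582
```

View pics/s17.png

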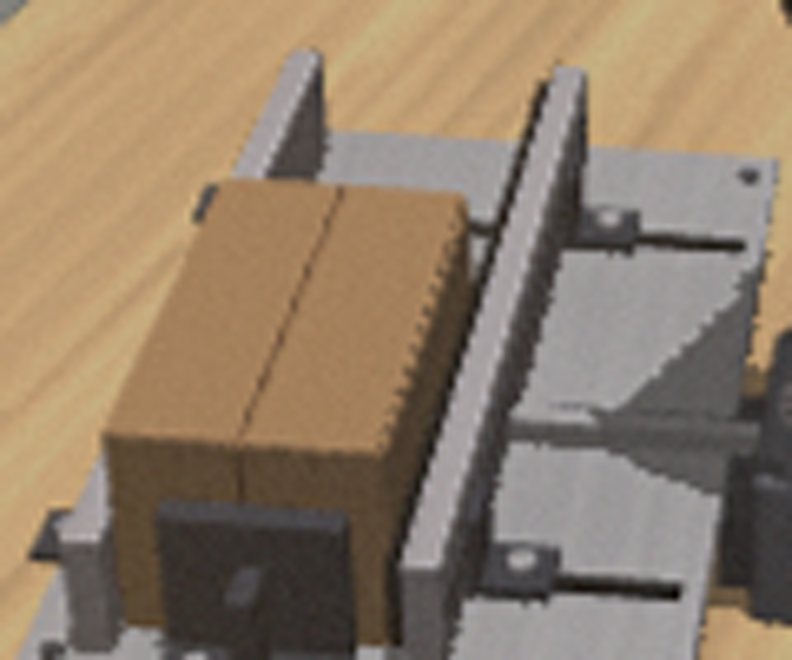

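View pics/w17.png

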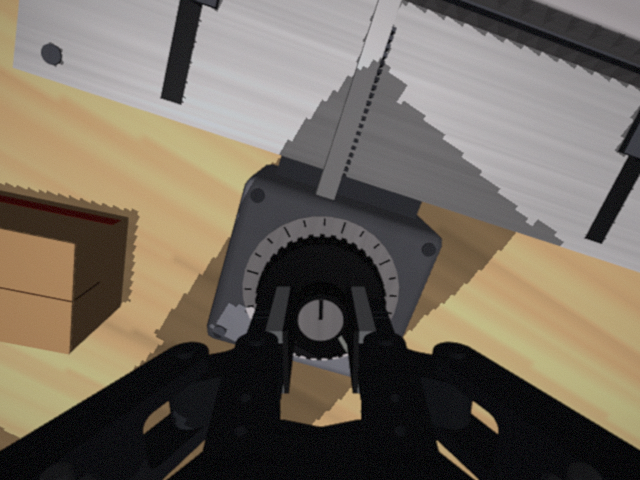

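View pics/sc17.png

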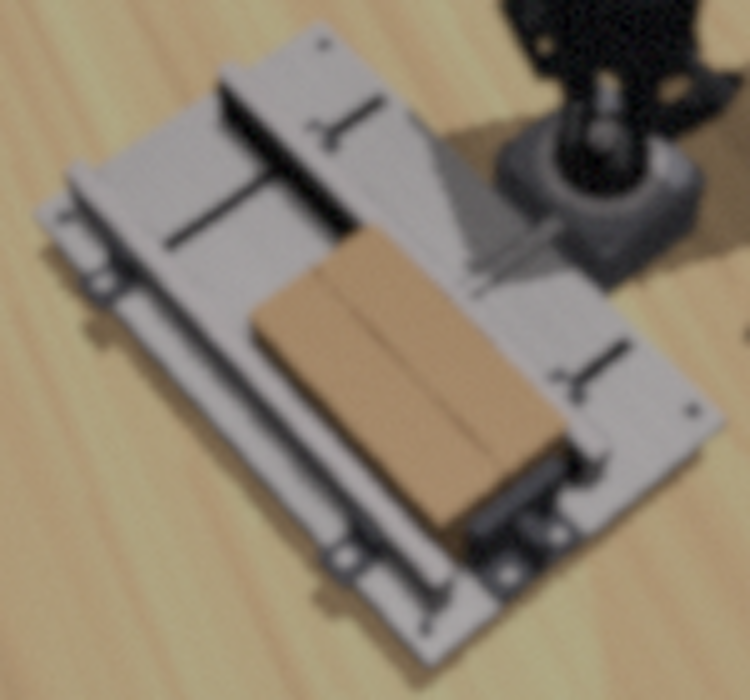

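The carton has stopped moving (front corner at crop (106,437) in both of the last views). The turning moment now stays at about 0.155 N m, against about 0.07 while the knob turned freely. That means roughly 9–10 N of squeeze, so it is time to let go gently and lift.

```bash
python3 -m jog '[[[0,0,0],[0,0,0],0.5],[[0,0,0],[0,0,0],0.25],[[0,0,0],[0,0,0],0],[[0,0,0],[0,0,0],0],[[0,0,-3],[0,0,0],0]]'; python3 -m jog '[[[0,0,-15],[0,0,0],0],[[0,0,-40],[0,0,0],0],[[0,0,0],[0,0,0],0],[[0,0,0],[0,0,0],0]]'; python3 look.py s18 1; python3 - <<'E'
from station import *
from h import *
s=state()
im=get_image("wrist"); cv2.imwrite("pics/w18.png",im["color"][:,:,::-1])
import pickle; pickle.dump((im,s),open("w18.pkl","wb"))
E
```

```text
time: 24.92
tool_pos: [477.5, 42.3, 81.1]
tool_rot: [-3.142, 0.0, 0.56]
wrist_force: [-0.4, 0.8, 0.5]
width: 42.5
time: 25.42
tool_pos: [477.6, 42.3, 136.5]
tool_rot: [3.141, -0.001, 0.56]
wrist_force: [-0.9, -0.4, -0.7]
width: 42.7
F [ 0.13  0.28 -0.51] Tz [-0.016] pos [477.04  42.44 135.79] yaw [-3.1412e+00  5.0000e-04  5.5990e-01] w 42.69 turned 2.2581
```

View pics/w18.png

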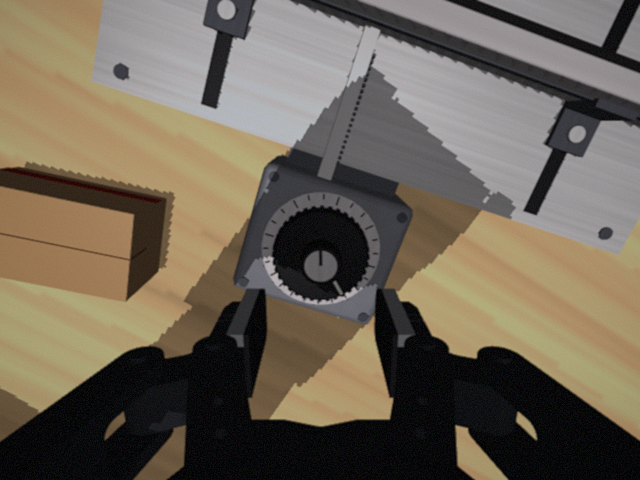

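View pics/s18.png

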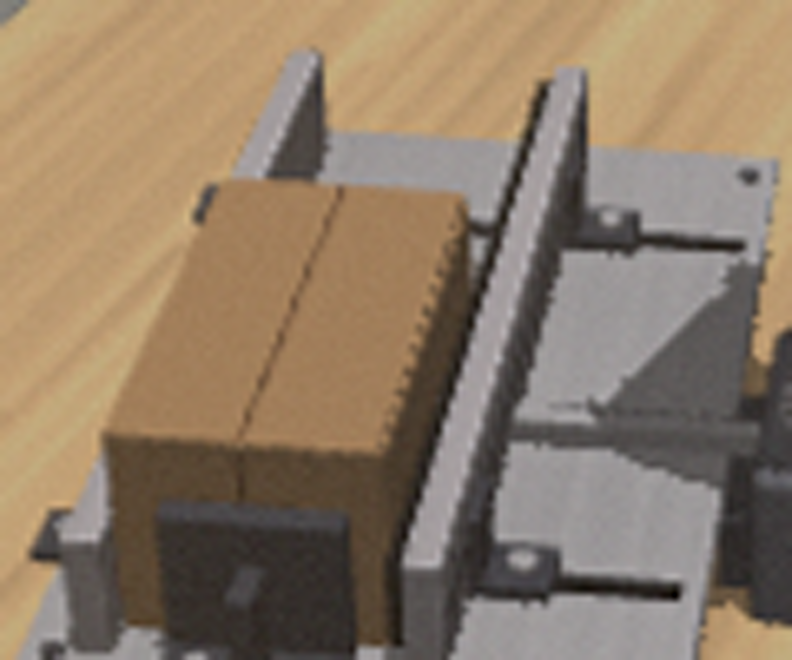

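```bash
python3 - <<'E'
from h import *; import pickle
a,_=pickle.load(open("w7.pkl","rb")); b,_=pickle.load(open("w18.pkl","rb"))
crop(b,260,180,400,320,4,"pics/w18k.png")
k=np.array([475.9,41.8])
print(atz(a,284,254.4,73)-[*k,0],atz(b,337.5,288.5,73)-[*k,0])
E
```

```text
[ -9.12795093 -18.77101274  73.        ] [-11.07797647 -19.11762401  73.        ]
```

View pics/w18k.png

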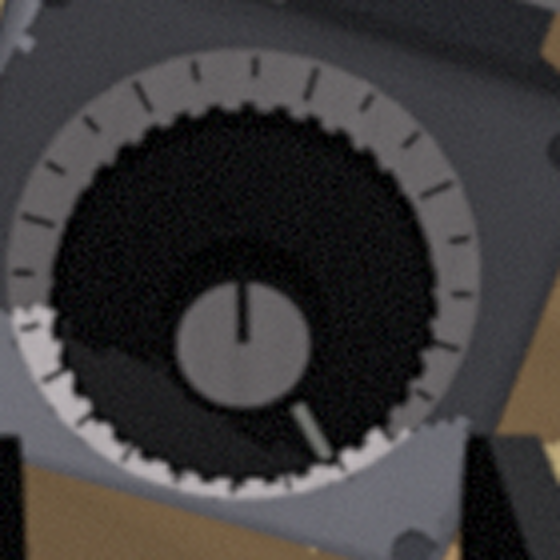

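```bash
python3 -m jog '[[[0,0,-50],[0,0,0],0],[[0,0,-50],[0,0,0],0],[[45,20,0],[0,0,0],0],[[45,20,0],[0,0,0],0],[[0,0,0],[0,0,0],0]]'; python3 - <<'E'
from station import *
from h import *
s=state()
im=get_image("wrist"); cv2.imwrite("pics/w19.png",im["color"][:,:,::-1])
import pickle; pickle.dump((im,s),open("w19.pkl","wb"))
E
```

```text
time: 26.15
tool_pos: [576.3, 56.4, 233.6]
tool_rot: [-3.14, 0.002, 0.56]
wrist_force: [-0.8, -0.2, -0.8]
width: 43.1
```

View pics/w19.png

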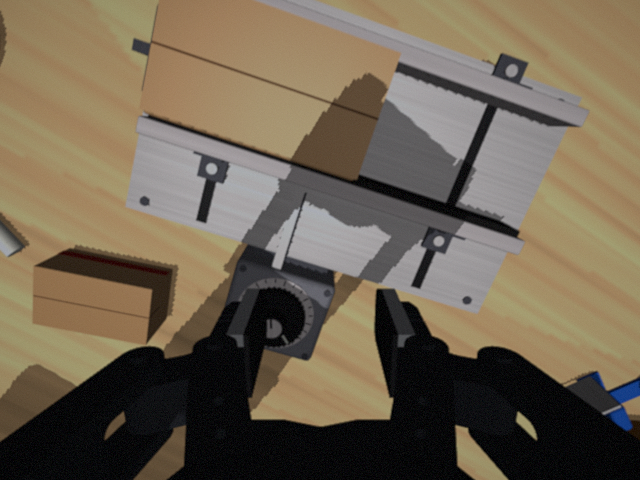

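```bash
python3 - <<'E'
from h import *; import pickle
def warp(im,z,fn):
    # top view plane z, bed-aligned, 70mm square about knob, 8px/mm
    n=600;s=6.
    c,sn=np.cos(.247),np.sin(.247)
    g=(np.arange(n)-n/2)/s
    X,Y=np.meshgrid(g,-g)
    wx=475.9+c*X-sn*Y; wy=41.8+sn*X+c*Y
    R=np.array(im["R"]);t=np.array(im["t"]);Q=np.stack([wx,wy,np.full_like(wx,z)],-1)@R.T+t
    f=K(im); u=f*Q[...,0]/Q[...,2]+im["cx"]; v=f*Q[...,1]/Q[...,2]+im["cy"]
    return cv2.remap(im["color"][:,:,::-1].copy(),u.astype(np.float32),v.astype(np.float32),cv2.INTER_CUBIC)
a,_=pickle.load(open("w7.pkl","rb")); b,_=pickle.load(open("w18.pkl","rb"))
out=np.hstack([warp(a,73,0),warp(b,73,0)]); 
cv2.imwrite("pics/ring.png",cv2.resize(np.hstack([warp(a,60,0)[50:550,50:550],warp(b,60,0)[50:550,50:550]]),(800,400)))
cv2.imwrite("pics/ring73.png",cv2.resize(np.hstack([warp(a,73,0)[50:550,50:550],warp(b,73,0)[50:550,50:550]]),(800,400)))
E
```

```text
(no output)
```

View pics/ring.png

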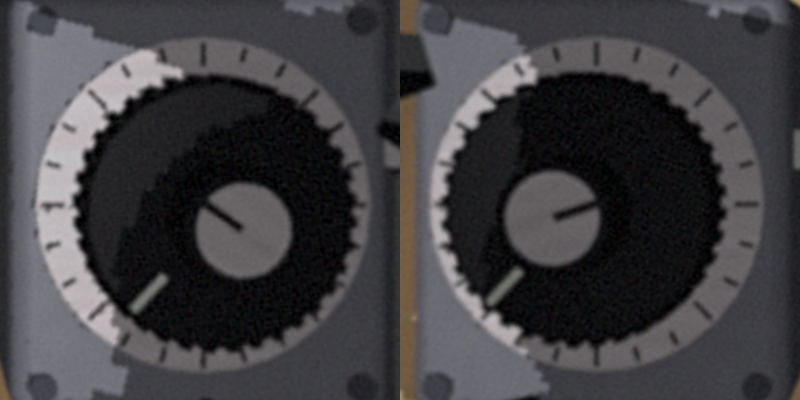

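View pics/ring73.png

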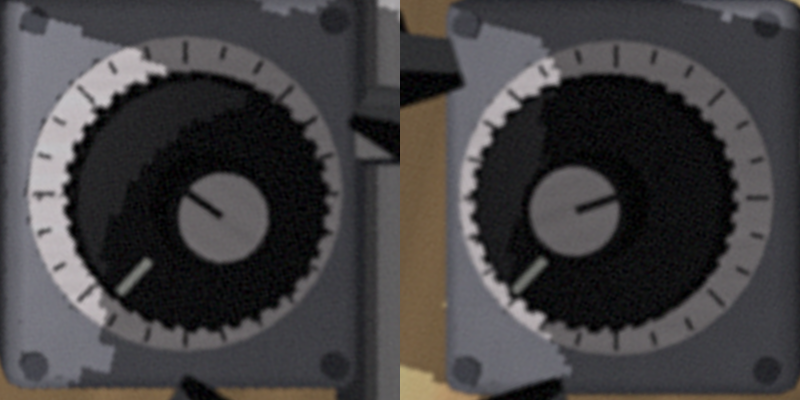

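```bash
python3 - <<'E'
from fit import *
im,s=pickle.load(open("w19.pkl","rb"))
for u,v in [(143,114),(359,180),(400,51),(152,42),(379,119)]: print(tobed(atz(im,u,v,117)).round(1))
g=lambda a,b,z:tobed(atz(D,a/6.6+215,b/6.6+200,z)).round(1)
print(g(106,437,117),g(387,456,117),g(222,178,117),g(465,195,117),g(341,187,117),g(241,440,117))
for q in [sc(252,318),sc(372,226),sc(568,435),sc(440,528)]: print(tobed(atz(*q,117)).round(1))
crop(im,120,0,440,240,2.5,"pics/w19c.png")
E
```

```text
[  3.4 119.  117. ]
[  6.2 -25.  117. ]
[ 87.6 -22.5 117. ]
[ 46.2 121.6 117. ]
[ 46.6 -24.1 117. ]
[ 85.3 122.7 117. ] [  3.4 121.9 117. ] [ 87.5 -22.7 117. ] [  6.4 -22.  117. ] [ 47.6 -22.  117. ] [ 46.5 119.4 117. ]
[ 87.2 -16.7 117. ]
[  9.4 -19.4 117. ]
[ 12.1 127.9 117. ]
[ 88.7 124.6 117. ]
```

View pics/w19c.png

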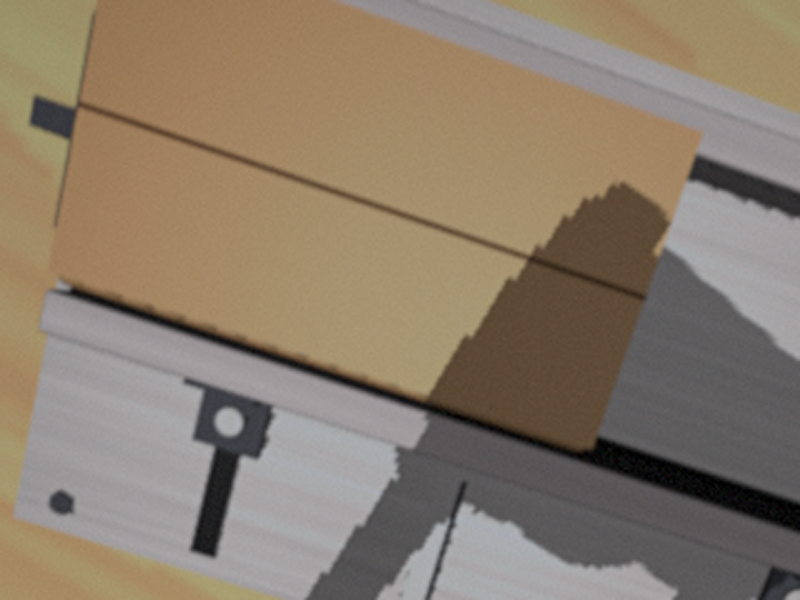

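Checks before handing in:
- **Ring tick:** its direction is the same to within 1–2.5° (about 1 mm or less).
- **Carton:** its far edge lies on the far rail's line at x of about 87. Its front edge has not moved since it reached the stop.
- **Hand:** well clear.

Handing in.

```bash
python3 - <<'E'
from station import *
print(job_done()); print(state()["time"])
E
```

```text
the job is handed in; nothing more can be done
None
the job is handed in; nothing more can be done
```

I slid the carton against the end stop and turned only the inner knob clockwise, about 2.26 rad. I then let go and handed the job in at about 26 s of the 64 s allowed. No verdict was reported, and the contact forces below are my own estimates.

- **Stop:** pushing with the half-open fingers, the wrist force rose to about 5 N where contact was predicted. The carton's front edge did not move afterwards in the side view.
- **Squeeze:** the carton stopped moving across while the turning moment rose from about 0.07 to about 0.155 N m. That puts the squeeze at roughly 9–10 N before release and about 6 N after, by the knob's stated friction. The torque readings were noisy (about ±0.025 N m). One single reading touched 0.249 N m, which taken at face value is about 19 N, just under the 20 N limit. The later readings (0.11–0.18) suggest it was noise.
- **Position and squareness:** the carton's far edge lies on the far rail's line (x of about 87 mm against 85.5–88 mm). It looks square, but the edge positions from the three camera views disagree by 2–9 mm, so the images alone do not prove it. I rely on the carton being pressed flat along the rail.
- **Ring:** the raw mark positions before and after differed by 2 mm, about the calibration error. After registering the two views on the dial, the mark's direction changed by only 1–2.5° (about 1 mm or less).
- **Bystanders:** nothing in the moves came near the tape gun, the tape roll or the marker, but I did not measure them again at the end.

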